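# Fit the retaining ring on the tester's stage spindle

## Robot

A 6-joint arm with a two-finger parallel gripper is mounted at the origin on the work surface. World frame = base frame: x ahead of the robot, y to its left, z up, the work surface at z = 0. Lengths are in m, angles in degrees, forces in N, time in s.
With the tool pointing down it reaches from about 0.25 to 0.725 m from the base axis. Payload 4 kg.
Tool frame: the origin (TCP) lies at the very end of the fingers, on their centre line; the grasp point (between the pads) lies 19 mm behind it; z points along the fingers, y is the line along which they close (so a half turn about z gives the same grasp; the last joint's range is limited). The gripper opens to 85 mm and grips with 20 to 120 N. Pads are 22 mm wide; open, the fingers measure 114 mm over their backs; the gripper's body (76 mm by 85 mm) begins 54 mm behind the grasp point. The pads swing forward as they close: fully open they stand 13 mm farther back than shut.
Start: joints at [-76.49, 13.785, 0.286, 76.501, 0, 90], TCP at [0.117, -0.486, 0.231] pointing down, gripper open.
Joint ranges: [-155.79, 155.79], [-60.16, 107.12], [-62.33, 73.08], [-114, 123.19], [-81.49, 82.49], [-180, 180]. Speed limits (degrees/s): [159.86, 159.86, 180, 180, 180, 180].

## Interface

Orientations are given as a 3x3 rotation matrix whose columns are the frame's x, y, z axes.
In Python, from plant import robot gives the robot as it stands.
- The arm moves only by the tool servo_tool, never from a script. Its argument "commands" is one flat list of numbers, 7 for each row, row after row: the shift along the tool's x, y, z in cm, then the turn, a rotation vector about the tool's x, y, z in degrees, then the closure, from 0 (fully open) to 1 (shut). A call has 1 to 12 rows; each row shifts and turns the commanded pose from where the row before left it, along the tool's axes as they then stand; what a row does not reach is not made up. A row lasts 1/8 s, in which the tool goes at most 62.5 mm and 10.7 degrees, less where a joint would pass 70% of its speed; a pose out of reach is approached as far as the arm can. A call is refused whole if a number of a shift passes 6.25 or a number of a turn 10.7, either way. A call with a gripper value outside its range is refused whole. The fingers move at their own pace and stop on an object; "force" is the grip in N (left out, the last holds). Time passes only in rows, so rows that do not move let the fingers close. It gives the time, the measured TCP pose, the force, the opening and the grip force at its end, in the units of the state.
- robot.read_state(): the state, without advancing time (a new reading comes with each control period).
- robot.grab_frame(name): name is "scene" or "top" or "wrist"; returns a dict with "frame" (420x560x3 uint8, blue, green, red), "vfov" (degrees; the focal length in pixels is half the picture's height over the tangent of half this angle, whatever the lens; pixels are square), "cx", "cy" (the principal point, pixels), "D" ([k1, k2, p1, p2, k3] as OpenCV has them; the pictures are not rectified), "rvec" (rotation vector, rad) and "tvec" (3), from world to camera coordinates, as OpenCV has them. Camera axes: x right, y down, z forward; pixel columns grow to the right and rows downward; lengths in m; the calibration is good to about 2 mm. A picture is of the moment at which its call begins. There is no depth.
- robot.hand_in(): hands the job in; it is judged then, once.
Trained networks look in a picture, given as the dict that the camera call returned (one of the last four; its "shot" number tells which), for a name from the list of things; names that differ only in an ending like _2 or _b are one class to them, and where a whole thing is asked for, a point or a joint stands for the part that bears it (a point fixed in the world has none). Each returns a list of dicts, best first, with "p" (0 to 1); they miss things now and then, are a little off and sometimes report something else, mostly with a low value. They report only what shows in the picture. A call takes as long as a camera call. They do not tell look-alikes from the thing itself.
- robot.boxes_of(picture, target): "xy" ([column, row] in pixels, amid what is visible of it).
The state is a dict: "time_s": time; "joint_pos": joint angles; "qvel": joint speeds; "effort": joint torques, N m; "tool_pos": TCP position; "tool_rot": TCP orientation; "force": force on the tool from outside, world axes, zero at the start; "torque": the same for the moment, N m; "grip_width": finger opening in m; "finger_force": force on a finger pad.
Only numpy, scipy, OpenCV 4.12 (cv2) and the standard library are available. Lean on these libraries where they do the work, as an engineer would, in place of code of your own. Each camera call takes 0.05 s, during which the arm holds its last target. There are 200 camera calls.

## Task

Take the ring pliers from their stand, put their pins into the two eyes of the retaining ring, squeeze to spread the ring and, keeping it spread, lower it over the stage spindle and gently press the sprung orange collar down until the ring is level with the groove; let it contract fully into the groove so that it holds the collar down. Then put the pliers back upright in their stand and leave the other things on the bench alone.

Things in the scene. Friction and masses are not known exactly. Their poses are not given: they have to be found in the camera images.
- pliers: Parallel-action ring pliers, upright, 112 mm tall, 0.16 kg: two red grip plates on top, two steel legs below, each ending in a square pin (4 x 4 mm, 4 mm long, pointing down) under a flat shoulder 8 x 9 mm; free height between the legs 52 mm. Origin: midway between the pin tips when relaxed; z up, y the squeezing line. Relaxed pins at y = +-8.5 mm. Same after a half turn about z.
- pliers_grip (a point): Point between the red plates to grip at, 95 mm above the pin tips. Plates: 26 mm along x, from 56 to 112 mm above the pin tips, 56 mm across the outer faces in y when relaxed. Squeezing them moves the pins APART: width across plates + pin spacing = 73 mm; stop at 32 mm. Preloaded spring: 24 N before they move, 29 N at the stop, a ring adds up to 10 N; a light grip does not spread.
- pliers_stand: Wooden block 60 (x) x 79 (y) x 60 mm high, with a through slot 14 (x) x 31 mm (y) in its middle, in which the legs of the pliers hang (the relaxed legs together: 8 x 26 mm); the lower ends of the red plates rest on its top, pliers' y along the block's y, pin tips 4 mm above the bench. Origin: centre of its underside, on the bench.
- ring: Dark steel retaining ring, 5 mm thick, 40 g, flat on its stand (underside 30 mm above the bench). Origin: middle of its opening (30 mm wide closed), at the underside; z up. Two eyes, square through holes 7 x 7 mm, at x = +22.5, y = +-8.5 mm. It is two half bows on a pivot at x = -28 mm; this frame belongs to the +y half and turns with it when spread.
- ring_bow (a joint): Spread of the ring: angle between its halves in rad; 0 contracted, 0.37 with the pins 39 mm apart, limit 0.55. It springs shut: 5 N at the eyes closed, 9 N spread. With pins 37 to 40 mm apart it clears the spindle by 1 to 2 mm all round; the middle of its opening then lies 22 mm from the line through the pins, on the pivot's side. Pin friction carries it.
- ring_stand: White block 100 (x) x 90 (y) x 30 mm high on which the ring lies, with a locating stub of 18 mm diameter, 6 mm tall, in the middle. Origin: centre of its underside, on the bench.
- stage: Stage unit: beige base 110 x 110 mm, brass cross table, two micrometer heads. Origin: centre of its underside, on the bench; its z is the spindle axis. Steel spindle, 36 mm diameter, with a flat orange collar of 66 mm diameter around it. The spindle is wound up by an unknown amount: the collar's top is 68 to 104 mm above the bench (not measured: feel for it).
- stage_axis (a point): Point on the spindle axis, 40 mm above the bench. The coned spindle top (last 4 mm) is 42 mm above the collar's top. The collar is sprung upward: 4.5 N to move it, 0.8 N per mm more, hard stop at 8.5 mm. The groove (8 mm tall, 29 mm core) is level with a ring on the collar when the collar is pressed down 4.5 to 7.5 mm, that is about 8 to 10 N.
- test_block: Polished steel hardness test block, disc 60 mm diameter, 12 mm thick; origin at the centre of its underside. Not to be disturbed.
- specimen_a: Black resin specimen mount, 32 mm diameter, 20 mm tall; origin at the centre of its underside. Not to be disturbed.
- specimen_b: Green resin specimen mount, 32 mm diameter, 20 mm tall; origin at the centre of its underside. Not to be disturbed.
- spacer: Plain brass spacer ring, 52 mm outside, 36 mm bore, 10 mm thick; origin at the centre of its underside. Not part of the job, not to be disturbed.
- oil_bottle: Small white bottle with a red cap, 40 mm diameter, 90 mm tall; origin at the centre of its underside. Not to be disturbed.
- screwdriver: Screwdriver with a yellow handle, 160 mm long, lying on the bench; origin in the middle of its length. Not to be disturbed.
Not all that is in view belongs to the job. Leave any black, pink or purple look-alike of the pliers_stand alone.

How it is judged:
By the outcome, as a careful person would: the job done as asked, in the order asked, and still so for the second after the job is handed in, with the robot touching nothing.
It also fails if it takes over 58 s, if anything falls off the work surface, if the arm or the gripper's body presses on something with over 40 N, if the wrist force passes 120 N, or if a joint passes its speed limit or range.

## Working session

There is one attempt and no reset: what is moved stays moved. The work goes in short steps, Python scripts to look and compute and a tool call to move; the robot and the scene stay as the last step left them, time stands still between calls to the robot, and variables do not carry over. Pictures are saved under pics/ and viewed, at most 10 in all, crops included, and the job is handed in when it is done.

Besides the shell and the picture viewer there is one more tool, called after ">>>" by a JSON object that holds its "op" and its "data". servo_tool: Moves the arm, as the interface text tells. Its arguments: {"type":"object","properties":{"commands":{"type":"array"},"force":{"type":"number"}},"required":["commands"]}

```bash
mkdir -p pics; cat > h.py <<'E'
import numpy as np, cv2
from plant import robot
def K(d):
    h=d["frame"].shape[0]; f=h/2/np.tan(np.radians(d["vfov"])/2)
    return np.array([[f,0,d["cx"]],[0,f,d["cy"]],[0,0,1.]])
def ray(d,px):
    u=cv2.undistortPoints(np.array([[px]],float),K(d),np.array(d["D"],float))[0,0]
    R=cv2.Rodrigues(np.array(d["rvec"],float))[0]; t=np.array(d["tvec"],float).ravel()
    return -R.T@t, R.T@np.array([u[0],u[1],1.])
def at(d,px,z):
    c,v=ray(d,px); return c+v*(z-c[2])/v[2]
def proj(d,P):
    return cv2.projectPoints(np.array(P,float).reshape(-1,1,3),np.array(d["rvec"],float),np.array(d["tvec"],float),K(d),np.array(d["D"],float))[0][:,0]
E
cat > a.py <<'E'
from h import *
hz=dict(pliers=.09,pliers_stand=.05,ring=.035,ring_stand=.03,stage=.05,test_block=.012,specimen_a=.02,spacer=.01,oil_bottle=.05,screwdriver=.01)
for n in ("top","scene"):
    d=robot.grab_frame(n); cv2.imwrite(f"pics/{n}0.png",d["frame"]); print(n,d["vfov"],ray(d,[280,210]))
    for k,z in hz.items():
        for b in robot.boxes_of(d,k): print(k,np.round(b["xy"]),round(b["p"],2),np.round(at(d,b["xy"],z),3))
E
python3 a.py
```

```text
top 47.44248857216753 (array([ 0.43195446, -0.07254258,  1.38402958]), array([ 0.11682051,  0.01756193, -0.99315164]))
pliers [356. 240.] 0.48 [ 0.507 -0.258  0.09 ]
pliers_stand [422. 209.] 0.94 [ 0.602 -0.455  0.05 ]
pliers_stand [352. 284.] 0.92 [ 0.388 -0.254  0.05 ]
pliers_stand [397. 252.] 0.86 [ 0.478 -0.38   0.05 ]
pliers_stand [352. 244.] 0.74 [ 0.498 -0.252  0.05 ]
pliers_stand [358. 245.] 0.42 [ 0.496 -0.271  0.05 ]
ring [186. 226.] 0.52 [0.539 0.219 0.035]
ring_stand [181. 224.] 0.71 [0.542 0.234 0.03 ]
stage [277. 212.] 0.69 [ 0.583 -0.042  0.05 ]
stage [360. 239.] 0.33 [ 0.512 -0.274  0.05 ]
stage [324. 158.] 0.17 [ 0.741 -0.17   0.05 ]
test_block [244. 280.] 0.83 [0.389 0.049 0.012]
specimen_a [281. 277.] 0.45 [ 0.4   -0.056  0.02 ]
specimen_a [154. 179.] 0.43 [0.674 0.323 0.02 ]
spacer [196. 162.] 0.51 [0.729 0.204 0.01 ]
oil_bottle [323. 161.] 0.7 [ 0.734 -0.167  0.05 ]
oil_bottle [283. 275.] 0.46 [ 0.406 -0.062  0.05 ]
screwdriver [380. 179.] 0.49 [ 0.693 -0.341  0.01 ]
scene 44.472659650440384 (array([ 1.17593558, -0.26939112,  1.09668725]), array([-0.51203229,  0.17643324, -0.84068961]))
pliers [191. 219.] 0.8 [ 0.51 -0.26  0.09]
pliers [376. 179.] 0.45 [0.564 0.19  0.09 ]
pliers_stand [182. 192.] 0.88 [ 0.4   -0.258  0.05 ]
pliers_stand [121. 292.] 0.73 [ 0.613 -0.456  0.05 ]
pliers_stand [201. 232.] 0.58 [ 0.528 -0.246  0.05 ]
pliers_stand [143. 235.] 0.55 [ 0.486 -0.377  0.05 ]
ring [380. 183.] 0.58 [0.545 0.219 0.035]
ring_stand [385. 185.] 0.75 [0.552 0.231 0.03 ]
stage [289. 233.] 0.84 [ 0.606 -0.052  0.05 ]
test_block [296. 164.] 0.53 [0.393 0.051 0.012]
specimen_a [442. 215.] 0.51 [0.681 0.326 0.02 ]
spacer [408. 241.] 0.52 [0.71  0.218 0.01 ]
spacer [290. 234.] 0.32 [ 0.589 -0.043  0.01 ]
spacer [384. 185.] 0.19 [0.54  0.238 0.01 ]
oil_bottle [262. 304.] 0.8 [ 0.751 -0.172  0.05 ]
oil_bottle [194. 220.] 0.26 [ 0.49  -0.253  0.05 ]
screwdriver [183. 316.] 0.85 [ 0.7   -0.344  0.01 ]
```

View pics/top0.png

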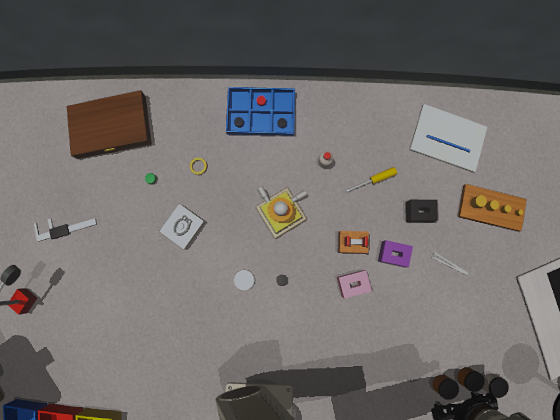

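View pics/scene0.png

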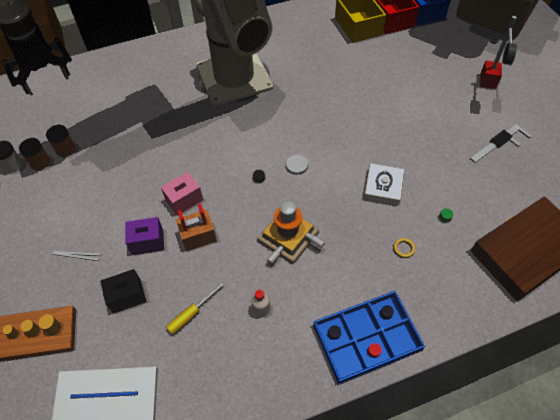

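The pictures show the pliers with red plates in a wooden stand at top (354,242) / scene (195,222). Possible mix-ups are the pink (354,284), purple (396,253) and black (421,210) stands, all of them empty. The ring lies on its white stand at (182,226), and the stage is at (281,211). I'll take one close composite crop to check.

```bash
python3 - <<'E'
import cv2,numpy as np
t=cv2.imread("pics/top0.png");s=cv2.imread("pics/scene0.png")
c=lambda im,x,y:cv2.resize(im[y-25:y+25,x-33:x+33],(400,300),interpolation=cv2.INTER_CUBIC)
cv2.imwrite("pics/c0.png",np.vstack([np.hstack([c(t,354,242),c(t,182,226)]),np.hstack([c(s,195,222),c(s,384,183)])]))
E
```

```text
(no output)
```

View pics/c0.png

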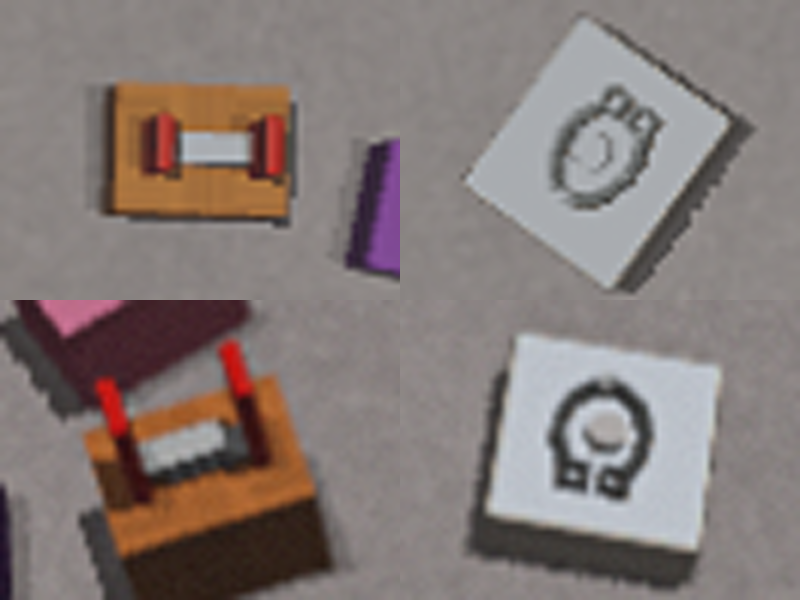

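The crop confirms the choice: the red-plated pliers are in the brown wooden stand (plate tops at top ≈(348,237) and (366,237)), and the ring's eyes point up and to the right. Next I'll work out the first move.

```bash
cat >> h.py <<'E'
from scipy.spatial.transform import Rotation as Ro
def Rd(yaw):  # tool pointing down, tool y (closing line) at world yaw+90 ; tool x at yaw
    c,s=np.cos(np.radians(yaw)),np.sin(np.radians(yaw))
    return np.array([[c,s,0],[s,-c,0],[0,0,-1.]])
def go(pos,yaw,n=None,st=None):
    st=st or robot.read_state(); p=np.array(st["tool_pos"]); R=np.array(st["tool_rot"])
    best=min((Ro.from_matrix(R.T@Rd(y)).as_rotvec(degrees=True) for y in (yaw,yaw+180)),key=np.linalg.norm)
    s=R.T@(np.array(pos)-p)*100
    print("shift cm",np.round(s,2),"turn",np.round(best,1),"min rows",max(np.linalg.norm(s)/6.25,np.linalg.norm(best)/10.7).round(1))
E
python3 - <<'E'
from h import *
st=robot.read_state(); print({k:np.round(v,3).tolist() for k,v in st.items()})
d=robot.grab_frame("top"); print(at(d,[348.2,237.3],.116),at(d,[366.2,237.3],.116))
d=robot.grab_frame("wrist"); c,v=ray(d,[d["cx"],d["cy"]]); R=np.array(st["tool_rot"]); print(d["vfov"],"cam in tool",R.T@(c-st["tool_pos"]),R.T@v)
go([.5,-.255,.25],0);go([.5,-.255,.25],90)
E
```

```text
{'time_s': 1.1, 'joint_pos': [-76.49, 13.787, 0.287, 76.502, 0.002, 90.0], 'qvel': [0.078, -0.054, -0.048, -0.069, -0.027, 0.042], 'effort': [-0.001, -37.222, 25.269, 0.001, -0.0, 0.0], 'tool_pos': [0.117, -0.486, 0.231], 'tool_rot': [[0.972, 0.234, 0.0], [0.234, -0.972, 0.0], [0.0, -0.0, -1.0]], 'force': [-0.724, -0.116, -0.448], 'torque': [-0.011, -0.001, 0.033], 'finger_force': 0.0, 'grip_width': 0.085}
[ 0.51265002 -0.2336701   0.116     ] [ 0.5137833  -0.28201109  0.116     ]
67.14791751801525 cam in tool [ 0.0846758  -0.000598   -0.14282225] [-0.32643041 -0.00119385  0.94522048]
shift cm [ 42.66 -13.53  -1.87] turn [-0.  -0.  13.5] min rows 7.2
shift cm [ 42.66 -13.53  -1.87] turn [ -0.   -0.  -76.5] min rows 7.2
```

>>> {"op": "servo_tool", "data": {"commands": [4.4, -1.3, 0, 0, 0, 0, 0, 4.4, -1.3, 0, 0, 0, 0, 0, 4.4, -1.3, 0, 0, 0, 0, 0, 4.4, -1.3, 0, 0, 0, 0, 0, 4.4, -1.3, 0, 0, 0, 0, 0, 4.4, -1.3, 0, 0, 0, 0, 0, 4.4, -1.3, 0, 0, 0, 0, 0, 4.4, -1.3, 0, 0, 0, 0, 0, 4.3, -1.3, 0, 0, 0, 0, 0, 4.3, -1.2, 0, 0, 0, 0, 0, 0, 0, 0, 0, 0, 6.7, 0, 0, 0, 0, 0, 0, 6.7, 0]}}

```text
time_s: 2.7
tool_pos: [0.5132, -0.2577, 0.2308]
tool_rot: [[1.0, -0.0, -0.001], [-0.0, -1.0, 0.0], [-0.001, -0.0, -1.0]]
force: [-0.1, 0.2, 0.1]
grip_width: 0.0854
finger_force: 0.0
```

```bash
cat > look.py <<'E'
import sys
from h import *
st=robot.read_state(); print(st["time_s"],np.round(st["tool_pos"],4),np.round(st["force"],1),st["grip_width"])
d=robot.grab_frame("wrist"); f=d["frame"].copy(); cv2.imwrite(f"pics/{sys.argv[1]}.png",f)
import pickle; pickle.dump(d,open(f"{sys.argv[1]}.pkl","wb"))
for k in sys.argv[2:]:
    for b in robot.boxes_of(d,k): print(k,np.round(b["xy"]),round(b["p"],2))
E
python3 look.py w1 pliers pliers_stand
```

```text
2.7 [ 0.5132 -0.2577  0.2308] [-0.1  0.2  0.1] 0.08541535518609311
pliers [279. 196.] 0.65
pliers_stand [281. 279.] 0.71
pliers_stand [478.  91.] 0.67
pliers_stand [279. 174.] 0.66
pliers_stand [386. 208.] 0.65
```

View pics/w1.png

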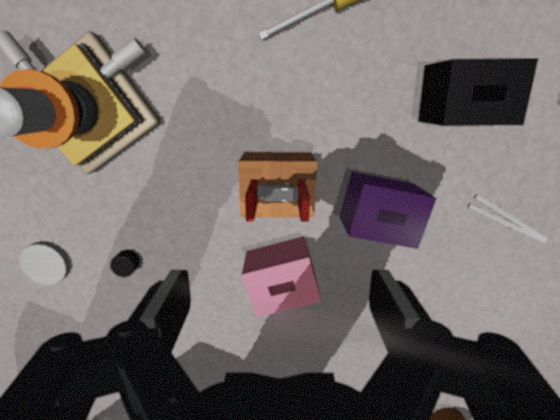

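The picture shows the pliers ahead of the fingers, with red plates at (251,200) and (305,200). The purple and pink stands are beside them. I'll fit the pliers' pose to the red mask.

```bash
cat > fit.py <<'E'
from h import *; import pickle,itertools
from scipy.optimize import minimize
d=pickle.load(open("w1.pkl","rb")); hsv=cv2.cvtColor(d["frame"],cv2.COLOR_BGR2HSV)
m=(((hsv[...,0]<6)|(hsv[...,0]>173))&(hsv[...,1]>150)&(hsv[...,2]>40)).astype(np.uint8)
m[:,:230]=0;m[:,325:]=0;m[:140]=0;m[235:]=0
print(m.sum(), [np.round(np.mean(np.argwhere(m[:,a:b]),0)[::-1]+[a,0],1) for a,b in((230,280),(280,325))])
def ren(q):
    x,y,yaw,th=q; o=np.zeros(m.shape,np.uint8)
    c,s=np.cos(yaw),np.sin(yaw)
    for sg in(1,-1):
        P=[(x+c*a-s*b,y+s*a+c*b,z) for a in(-.013,.013) for b in(sg*.028,sg*(.028-th)) for z in(.060,.116)]
        h=cv2.convexHull((proj(d,P)*16).round().astype(np.int32)); cv2.fillConvexPoly(o,h,1,shift=4)
    return o
def cost(q): o=ren(q); return 1-(o&m).sum()/(o|m).sum()
best=min((minimize(cost,[.512+a,-.258+b,t,.007],method="Nelder-Mead",options=dict(initial_simplex=np.array([.512+a,-.258+b,t,.007])+np.vstack([np.zeros(4),np.diag([.006,.006,.1,.003])]),maxiter=200)) for a in(-.004,.004) for b in(-.003,.003) for t in (-.1,.1)),key=lambda r:r.fun)
print(best.x,best.fun); x,y,yaw,_=best.x
go([x,y,.080],np.degrees(yaw))
E
python3 fit.py
```

```text
681 [array([251. , 200.1]), array([303.1, 199.9])]
[ 0.50674258 -0.25471272 -0.02483844  0.005838  ] 0.2727272727272727
shift cm [-0.58 -0.36 15.11] turn [-0.   0.   1.7] min rows 2.4
```

>>> {"op": "servo_tool", "data": {"commands": [-0.5, -0.25, 4, 0, 0, 0, 0, 0, 0, 4, 0, 0, 0, 0, 0, 0, 1, 0, 0, 0, 0, 0, 0, 0, 0, 0, 0, 0]}}

```text
time_s: 3.35
tool_pos: [0.5074, -0.256, 0.1414]
tool_rot: [[1.0, 0.002, -0.001], [0.002, -1.0, 0.0], [-0.001, -0.0, -1.0]]
force: [0.2, 0.1, 0.6]
grip_width: 0.0859
finger_force: 0.0
```

```bash
python3 look.py w2 pliers && sed -i 's/w1.pkl/w2.pkl/; s/^m\[:,:230.*$/m[:,:180]=0;m[:,380:]=0/; s/(230,280),(280,325)/(180,280),(280,380)/' fit.py && python3 fit.py
```

```text
3.35 [ 0.5074 -0.256   0.1414] [0.2 0.1 0.6] 0.0859226082621117
pliers [280. 226.] 0.67
1790 [array([241.3, 233.4]), array([315.9, 235.1])]
[ 0.50577055 -0.25467397 -0.01553779  0.00591829] 0.19990913221263062
shift cm [-0.31 -0.2   6.31] turn [ 0.1 -0.2  1. ] min rows 1.0
```

View pics/w2.png

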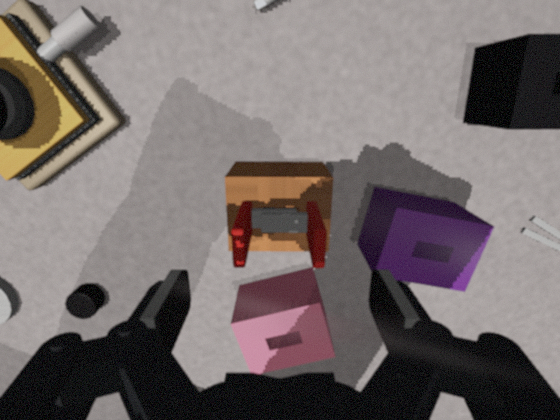

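The picture shows the plates between the fingers at (241,233) and (316,235), so they are well centred. I'll descend and grip lightly.

>>> {"op": "servo_tool", "data": {"commands": [-0.2, -0.1, 2, 0, 0, 0.5, 0, 0, 0, 2, 0, 0, 0.5, 0, 0, 0, 2.1, 0, 0, 0, 0, 0, 0, 0, 0, 0, 0, 0.5, 0, 0, 0, 0, 0, 0, 0.5, 0, 0, 0, 0, 0, 0, 0.5, 0, 0, 0, 0, 0, 0, 0.5, 0, 0, 0, 0, 0, 0, 0.5], "force": 20}}

```text
time_s: 4.45
tool_pos: [0.5068, -0.2556, 0.0821]
tool_rot: [[1.0, -0.016, 0.003], [-0.016, -1.0, -0.002], [0.003, 0.002, -1.0]]
force: [0.8, 0.8, 7.1]
grip_width: 0.0553
finger_force: 23.0
```

>>> {"op": "servo_tool", "data": {"commands": [0, 0, -0.5, 0, 0, 0, 0.5, 0, 0, -1.5, 0, 0, 0, 0.5, 0, 0, -3, 0, 0, 0, 0.5, 0, 0, -4, 0, 0, 0, 0.5, 0, 0, -4, 0, 0, 0, 0.5, 0, 0, -3, 0, 0, 0, 0.5, 0, 0, -1, 0, 0, 0, 0.5, 0, 0, 0, 0, 0, 0, 0.5]}}

```text
time_s: 5.45
tool_pos: [0.5056, -0.2549, 0.2505]
tool_rot: [[1.0, -0.016, 0.0], [-0.016, -1.0, -0.0], [0.0, 0.0, -1.0]]
force: [0.2, -0.1, -2.4]
grip_width: 0.0553
finger_force: 22.5
```

```bash
python3 look.py w3 pliers ring stage; python3 - <<'E'
from h import *
d=robot.grab_frame("scene"); cv2.imwrite("pics/s3.png",d["frame"])
# ring orientation from top picture & rough centre
t=robot.grab_frame("top")
for px in([181.3,226],[184,218.5],[187,220.5]): print(at(t,px,.035))
go([.545,.222,.25],-36-90);go([.545,.222,.25],-36)
E
```

```text
5.45 [ 0.5056 -0.2549  0.2505] [ 0.2 -0.1 -2.4] 0.055331614218405455
pliers [280. 267.] 0.71
pliers [294.  12.] 0.56
ring [278. 174.] 0.39
stage [88. 98.] 0.8
[0.5374562  0.23207854 0.035     ]
[0.55917603 0.2252711  0.035     ]
[0.55366843 0.21628398 0.035     ]
shift cm [  3.26 -47.72  -0.06] turn [ -0.1   0.1 -54.9] min rows 7.7
shift cm [  3.26 -47.72  -0.06] turn [-0.   0.2 35.1] min rows 7.7
```

View pics/w3.png

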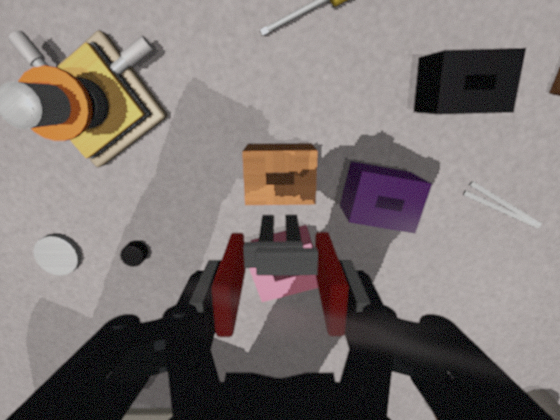

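```bash
python3 - <<'E'
from h import *; import pickle
st=robot.read_state(); print(np.round(st["joint_pos"],1))
d=pickle.load(open("w3.pkl","rb")); p=np.array(st["tool_pos"]);R=np.array(st["tool_rot"])
for z in(.074,.078): print(z,proj(d,[p+R@[x,s*y,z] for s in(1,-1) for x,y in((.002,.0085),(-.002,.0085))]).round(1).tolist())
go([.556,.221,.25],-30)
E
python3 -c "
import cv2;a=cv2.imread('pics/w3.png')[195:295,215:345];cv2.imwrite('pics/c3.png',cv2.resize(a,(780,600),interpolation=cv2.INTER_CUBIC))"
```

```text
[-26.8  21.1  13.1  82.1   0.  154.1]
0.074 [[291.6, 216.7], [291.5, 221.7], [268.6, 216.7], [268.6, 221.7]]
0.078 [[291.4, 214.8], [291.3, 219.8], [268.7, 214.8], [268.8, 219.8]]
shift cm [  4.36 -47.64  -0.06] turn [-0.   0.1 29.1] min rows 7.7
```

View pics/c3.png

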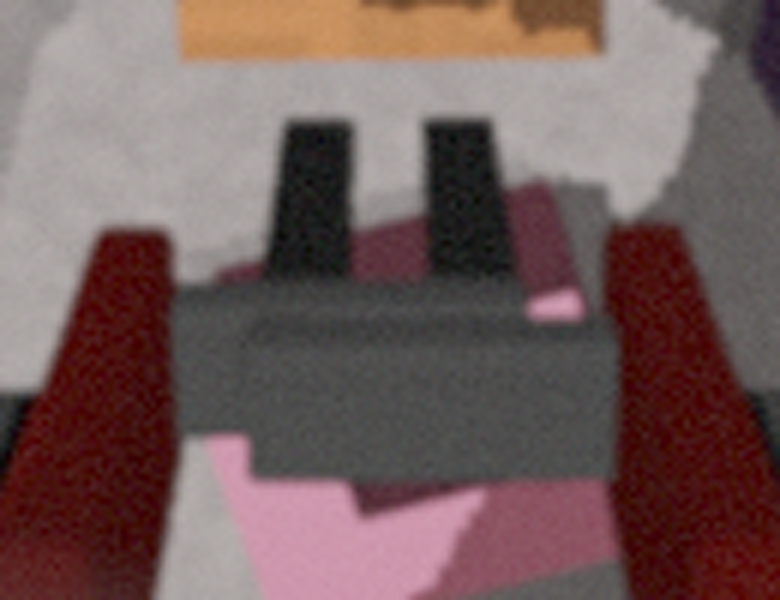

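The crop shows both leg ends at full-frame (268,215) and (291,215). They are centred in y, and offset about −1 mm along tool x. I'll travel to the ring with the wrist turned to yaw 150, to stay inside the j6 range.

>>> {"op": "servo_tool", "data": {"commands": [0.2, -2.6, 0, 0, 0, 0, 0.5, 0.5, -5, 0, 0, 0, 0, 0.5, 0.5, -5, 0, 0, 0, 0, 0.5, 0.5, -5, 0, 0, 0, 0, 0.5, 0.5, -5, 0, 0, 0, 0, 0.5, 0.5, -5, 0, 0, 0, 0, 0.5, 0.5, -5, 0, 0, 0, 0, 0.5, 0.5, -5, 0, 0, 0, 0, 0.5, 0.5, -5, 0, 0, 0, 0, 0.5, 0.2, -5, 0, 0, 0, 0, 0.5, 0, 0, 0, 0, 0, -10, 0.5, 0, 0, 0, 0, 0, -10, 0.5]}}

```text
time_s: 7.25
tool_pos: [0.5506, 0.113, 0.2586]
tool_rot: [[0.873, 0.488, -0.015], [0.487, -0.869, 0.087], [0.029, -0.083, -0.996]]
force: [0.4, -0.4, -1.3]
grip_width: 0.0555
finger_force: 22.4
```

>>> {"op": "servo_tool", "data": {"commands": [0, 0, 0, 0, 0, -10.5, 0.5, 0, 0, 0, 0, 0, -10.5, 0.5, 0, 0, 0, 0, 0, -10.5, 0.5, 0, 0, 0, 0, 0, -10.5, 0.5, 0, 0, 0, 0, 0, -10.5, 0.5, 0, 0, 0, 0, 0, -10.5, 0.5, 0, 0, 0, 0, 0, -10.5, 0.5, 0, 0, 0, 0, 0, -10.5, 0.5, 0, 0, 0, 0, 0, -10.5, 0.5, 0, 0, 0, 0, 0, -10.5, 0.5, 0, 0, 0, 0, 0, -10.5, 0.5, 0, 0, 0, 0, 0, -10.5, 0.5]}}

```text
time_s: 8.75
tool_pos: [0.5507, 0.1126, 0.2587]
tool_rot: [[-0.908, 0.42, -0.015], [0.417, 0.905, 0.087], [0.05, 0.073, -0.996]]
force: [-0.5, -0.1, -1.9]
grip_width: 0.0557
finger_force: 22.4
```

```bash
python3 look.py w4 ring ring_stand; python3 - <<'E'
from h import *
go([.556,.221,.2],150)
E
```

```text
8.75 [0.5507 0.1126 0.2587] [-0.5 -0.1 -1.9] 0.05566241501216167
ring [367. 133.] 0.7
ring_stand [352. 128.] 0.83
ring_stand [ 13. 268.] 0.28
shift cm [3.84 9.59 6.77] turn [ 4.  -3.1  4.7] min rows 2.0
```

View pics/w4.png

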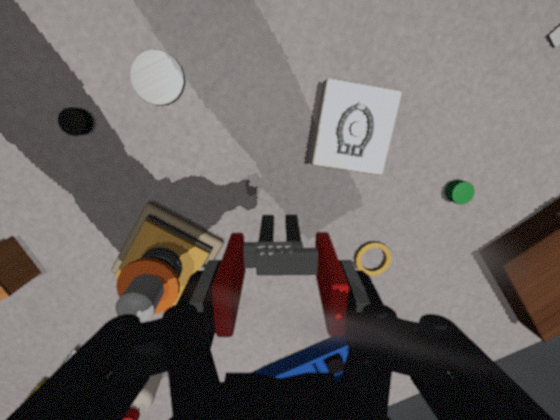

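The picture shows the ring at (354,127), its eyes near (344,150) and (357,151), and the stub at (356,130). The move stopped short and left the tool tilted, so I'll measure the ring and correct that.

```bash
python3 - <<'E'
from h import *; import pickle
d=pickle.load(open("w4.pkl","rb"))
for px,z in (([344,149.5],.035),([357.5,151],.035),([357,129],.036),([362.5,104],.035)): print(at(d,px,z).round(4))
a=d["frame"][70:190,290:420]; cv2.imwrite("pics/c4.png",cv2.resize(a,(650,600),interpolation=cv2.INTER_CUBIC))
E
```

```text
[0.5556 0.2137 0.035 ]
[0.5642 0.2278 0.035 ]
[0.5401 0.2361 0.036 ]
[0.517  0.2522 0.035 ]
```

View pics/c4.png

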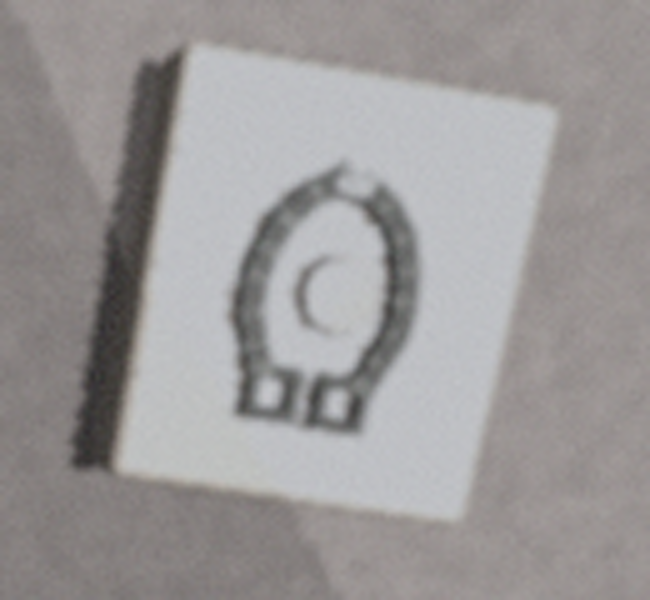

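```bash
python3 - <<'E'
from h import *
go([.559,.2213,.16],147)
p=np.array(robot.read_state()["tool_pos"]); print("after levelling:",Rd(147).T@(np.array([.559,.2213,.16])-p)*100)
E
```

```text
shift cm [ 3.38  9.46 10.76] turn [ 3.9 -3.2  7.7] min rows 2.4
after levelling: [5.23453004 9.58663107 9.86244338]
```

>>> {"op": "servo_tool", "data": {"commands": [0, 0, 0, 3.9, -3.2, 7.7, 0.5, 0, 0, 0, 0, 0, 0, 0.5, 1.3, 2.4, 0, 0, 0, 0, 0.5, 1.3, 2.4, 2, 0, 0, 0, 0.5, 1.3, 2.4, 3, 0, 0, 0, 0.5, 1.3, 2.4, 3, 0, 0, 0, 0.5, 0, 0, 1.9, 0, 0, 0, 0.5, 0, 0, 0, 0, 0, 0, 0.5]}}

```text
time_s: 9.9
tool_pos: [0.5578, 0.2205, 0.1574]
tool_rot: [[-0.84, 0.542, -0.004], [0.542, 0.84, -0.001], [0.003, -0.003, -1.0]]
force: [-0.9, 0.6, -1.0]
grip_width: 0.0552
finger_force: 22.5
```

```bash
python3 look.py w5 ring; python3 - <<'E'
import cv2
a=cv2.imread("pics/w5.png")[130:330,180:380];cv2.imwrite("pics/c5.png",cv2.resize(a,(600,600),interpolation=cv2.INTER_CUBIC))
E
```

```text
9.9 [0.5578 0.2205 0.1574] [-0.9  0.6 -1. ] 0.0551781060679327
ring [300. 179.] 0.79
```

View pics/c5.png

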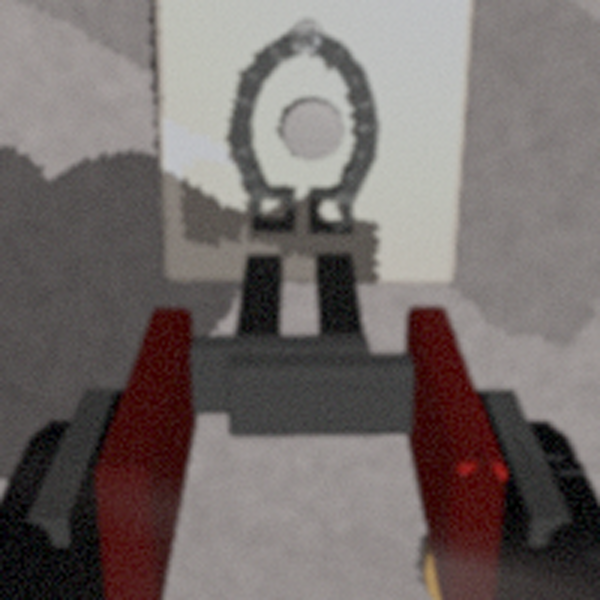

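The crop shows the eyes at full-frame (270,200.7) and (290.3,200.7), level with the leg ends at (267.7,215.3) and (292,215.3). The rotation is therefore right. That was my last picture view, so the rest goes by numbers.

```bash
python3 - <<'E'
from h import *; import pickle
d=pickle.load(open("w5.pkl","rb")); st=robot.read_state(); R=np.array(st["tool_rot"]);p=np.array(st["tool_pos"])
for px,z in (([270,200.7],.035),([290.3,200.7],.035),([281.7,142],.035),([284,172.5],.036)):
    P=at(d,px,z); print(P.round(4),"tool mm",(R.T@(P-p)*1e3).round(1))
q=lambda x,y,z:proj(d,[p+R@[x,y,z]])[0].round(1)
print("shoulder near edge pred",q(.0045,.0085,.074),q(.0035,.0085,.074),q(.0045,-.0085,.074))
E
```

```text
[0.5546 0.2135 0.035 ] tool mm [  0.4  -8.9 125. ]
[0.5642 0.2285 0.035 ] tool mm [  0.4   9.  125. ]
[0.5171 0.2497 0.035 ] tool mm [ 51.5   1.3 125. ]
[0.5397 0.2376 0.036 ] tool mm [ 26.    3.3 124. ]
shoulder near edge pred [291.7 216.9] [291.7 218.1] [268.3 216.8]
```

>>> {"op": "servo_tool", "data": {"commands": [-0.1, 0, 1, 0, 0, 0, 0.5, 0, 0, 1, 0, 0, 0, 0.5, 0, 0, 1.1, 0, 0, 0, 0.5, 0, 0, 0, 0, 0, 0, 0.5, 0, 0, 0, 0, 0, 0, 0.5]}}

```text
time_s: 10.62
tool_pos: [0.5601, 0.2203, 0.1284]
tool_rot: [[-0.84, 0.543, 0.001], [0.543, 0.84, -0.0], [-0.001, 0.0, -1.0]]
force: [-0.7, 0.6, -0.6]
grip_width: 0.0555
finger_force: 22.5
```

```bash
python3 look.py w6 ring; python3 - <<'E'
import cv2
g=cv2.cvtColor(cv2.imread("pics/w6.png"),cv2.COLOR_BGR2GRAY)
print("     "," ".join(f"{c:3d}" for c in range(258,304)))
for r in range(188,226): print(r,": "," ".join(f"{v:3d}" for v in g[r,258:304]))
E
```

```text
10.625 [0.5601 0.2203 0.1284] [-0.7  0.6 -0.6] 0.0555444360587771
ring [262. 176.] 0.71
ring [332. 349.] 0.48
      258 259 260 261 262 263 264 265 266 267 268 269 270 271 272 273 274 275 276 277 278 279 280 281 282 283 284 285 286 287 288 289 290 291 292 293 294 295 296 297 298 299 300 301 302 303
188 :   86  72  81 111 161 184 190 188 187 191 191 192 189 190 191 187 185 171 165 166 161 158 157 154 152 154 157 159 161 163 177 187 188 189 192 190 194 183 156 107  82  99 106  95  92  97
189 :   78  80  72  88 142 179 190 191 189 187 190 190 188 189 188 190 189 185 180 179 179 171 167 162 158 164 170 174 176 179 184 187 191 190 190 189 189 178 146 102  80  90  90  87  90  89
190 :   81  71  70  80 125 166 188 189 192 191 190 189 188 190 190 189 187 191 188 190 187 185 180 178 175 178 181 185 186 190 189 193 191 189 188 182 171 146 113  77  76  80  81  84  82  86
191 :   73  78  77  71 100 155 184 189 192 188 188 191 191 191 189 189 190 192 190 189 190 191 189 191 187 189 189 189 189 187 189 189 190 188 178 156 130  99  70  72  77  81  78  78  79  90
192 :   77  70  77  76  91 137 177 1
[... 5757 characters left out ...]
 36  45  61  80  85  93  80  85  83  86  88  85  75  58  30  21  32  21  22  15  33  11  19  30  21  43  62  81  88  88  87  89
223 :  120 111  91  52  21   0  18  16  21  26   6  35  24  21  23  33  65  81  86  88  87  85  90  85  81  86  75  56  30  14  33  31  20  19  27  17  23  26  32  31  61  80  90  86  86  85
224 :  123 118  97  54  23  17  19  31  22  23  31  27  21  21  15  44  67  85  87  89  86  85  85  91  84  84  78  56  35  27  15   8  31  13  20  12  15  23  20  24  58  76  86  89  86  92
225 :  130 116  92  57  24  30  21  30  28  25  21  24  11  36  28  44  63  85  97  98  92  87  86  83  88  91  76  59  36  28  26  35  27  32  15  13  22  36  23  40  57  73  88  87  81  87
```

```bash
python3 - <<'E'
from h import *; import pickle
d=pickle.load(open("w6.pkl","rb")); st=robot.read_state(); R=np.array(st["tool_rot"]);p=np.array(st["tool_pos"]); print(p,d["cx"],d["cy"])
T=lambda px,z:(R.T@(at(d,px,z)-p)*1e3).round(2)
for r in(199.3,203.4,204,211.3,213.7,215.7): print(r,T([278.6,r],.035),T([278.6,r],.030))
for c in(260.4,275.4,281.8,296.6,263.2,273.2,284.8,294.2): print(c,T([c,208],.035))
q=lambda x,y,z:proj(d,[p+R@[x,y,z]])[0].round(1)
for x in(.0025,.0035,.0045,.0055):print(x,q(x,-.0085,.074),q(x,.0085,.074))
E
```

```text
[0.56034931 0.22044314 0.12884047] 279.33245859128675 206.64948018171418
199.3 [9.310e+00 1.000e-02 9.383e+01] [ 7.72  0.   98.83]
203.4 [5.920e+00 1.000e-02 9.383e+01] [ 4.26 -0.   98.84]
204 [5.420e+00 1.000e-02 9.383e+01] [ 3.75 -0.   98.84]
211.3 [-0.69  0.   93.84] [-2.490e+00 -1.000e-02  9.884e+01]
213.7 [-2.72 -0.   93.84] [-4.570e+00 -1.000e-02  9.885e+01]
215.7 [-4.42 -0.   93.85] [-6.300e+00 -1.000e-02  9.885e+01]
260.4 [  2.1  -14.39  93.82]
275.4 [ 2.09 -2.53 93.84]
281.8 [ 2.08  2.54 93.84]
296.6 [ 2.07 14.24 93.85]
263.2 [  2.1  -12.18  93.82]
273.2 [ 2.09 -4.27 93.83]
284.8 [ 2.08  4.91 93.84]
294.2 [ 2.08 12.34 93.85]
0.0025 [266.9 216.4] [290.2 216.4]
0.0035 [266.9 215.1] [290.2 215.1]
0.0045 [266.9 213.8] [290.2 213.8]
0.0055 [266.9 212.6] [290.2 212.5]
```

>>> {"op": "servo_tool", "data": {"commands": [0.25, -0.05, 0, 0, 0, 0, 0.5, 0, 0, 0.6, 0, 0, 0, 0.5, 0, 0, 0.6, 0, 0, 0, 0.5, 0, 0, 0.2, 0, 0, 0, 0.5, 0, 0, 0, 0, 0, 0, 0.5, 0, 0, 0, 0, 0, 0, 0.5]}}

```text
time_s: 11.48
tool_pos: [0.5578, 0.2212, 0.1145]
tool_rot: [[-0.84, 0.543, 0.001], [0.543, 0.84, 0.0], [-0.001, 0.001, -1.0]]
force: [0.6, -0.6, -1.0]
grip_width: 0.0554
finger_force: 22.5
```

>>> {"op": "servo_tool", "data": {"commands": [0, 0, 0.2, 0, 0, 0, 0.5, 0, 0, 0, 0, 0, 0, 0.5, 0, 0, 0, 0, 0, 0, 0.5]}}

```text
time_s: 11.85
tool_pos: [0.5577, 0.2212, 0.1125]
tool_rot: [[-0.84, 0.543, 0.001], [0.543, 0.84, -0.0], [-0.001, 0.0, -1.0]]
force: [-0.1, 0.4, -2.3]
grip_width: 0.0555
finger_force: 22.4
```

>>> {"op": "servo_tool", "data": {"commands": [0, 0, 0.15, 0, 0, 0, 0.5, 0, 0, 0, 0, 0, 0, 0.5, 0, 0, 0, 0, 0, 0, 0.5]}}

```text
time_s: 12.22
tool_pos: [0.5577, 0.2212, 0.1109]
tool_rot: [[-0.84, 0.543, 0.001], [0.543, 0.84, -0.0], [-0.001, 0.0, -1.0]]
force: [0.5, -0.4, -2.2]
grip_width: 0.0553
finger_force: 22.4
```

>>> {"op": "servo_tool", "data": {"commands": [0, 0, 0.12, 0, 0, 0, 0.5, 0, 0, 0, 0, 0, 0, 0.5, 0, 0, 0, 0, 0, 0, 0.5]}}

```text
time_s: 12.6
tool_pos: [0.5577, 0.2212, 0.1097]
tool_rot: [[-0.84, 0.543, 0.001], [0.543, 0.84, -0.0], [-0.001, 0.0, -1.0]]
force: [0.3, 0.7, -1.5]
grip_width: 0.0554
finger_force: 22.4
```

>>> {"op": "servo_tool", "data": {"commands": [0, 0, 0.1, 0, 0, 0, 0.5, 0, 0, 0, 0, 0, 0, 0.5, 0, 0, 0, 0, 0, 0, 0.5]}}

```text
time_s: 12.98
tool_pos: [0.5578, 0.2213, 0.1092]
tool_rot: [[-0.84, 0.543, 0.001], [0.543, 0.84, 0.0], [-0.001, 0.001, -1.0]]
force: [-1.7, 0.4, 2.0]
grip_width: 0.0551
finger_force: 23.0
```

Contact at TCP z = 0.109 means the pins are in and the shoulders are on the ring. I'll squeeze in steps, rising slightly to make up for the pads swinging forward.

>>> {"op": "servo_tool", "data": {"commands": [0, 0, -0.1, 0, 0, 0, 0.42, 0, 0, -0.05, 0, 0, 0, 0.45, 0, 0, -0.05, 0, 0, 0, 0.47, 0, 0, 0, 0, 0, 0, 0.47], "force": 60}}

```text
time_s: 13.48
tool_pos: [0.5579, 0.2211, 0.1109]
tool_rot: [[-0.84, 0.543, 0.001], [0.543, 0.84, -0.0], [-0.001, 0.001, -1.0]]
force: [-1.1, -1.9, 2.4]
grip_width: 0.0459
finger_force: 32.9
```

>>> {"op": "servo_tool", "data": {"commands": [0, 0, -0.05, 0, 0, 0, 0.5, 0, 0, -0.05, 0, 0, 0, 0.53, 0, 0, -0.05, 0, 0, 0, 0.56, 0, 0, 0, 0, 0, 0, 0.585, 0, 0, 0, 0, 0, 0, 0.6, 0, 0, 0, 0, 0, 0, 0.6]}}

```text
time_s: 14.22
tool_pos: [0.5573, 0.2206, 0.1123]
tool_rot: [[-0.84, 0.543, 0.0], [0.543, 0.84, -0.001], [-0.001, -0.001, -1.0]]
force: [-1.8, -4.4, 6.6]
grip_width: 0.0353
finger_force: 39.1
```

>>> {"op": "servo_tool", "data": {"commands": [0, 0, -0.1, 0, 0, 0, 0.61, 0, 0, -0.2, 0, 0, 0, 0.61, 0, 0, -0.5, 0, 0, 0, 0.61, 0, 0, -1, 0, 0, 0, 0.61, 0, 0, -1, 0, 0, 0, 0.61, 0, 0, -1, 0, 0, 0, 0.61, 0, 0, 0, 0, 0, 0, 0.61], "force": 70}}

```text
time_s: 15.1
tool_pos: [0.5586, 0.2216, 0.1518]
tool_rot: [[-0.84, 0.543, 0.004], [0.543, 0.84, 0.001], [-0.003, 0.003, -1.0]]
force: [-0.4, -0.6, -1.5]
grip_width: 0.034
finger_force: 37.1
```

```bash
python3 look.py w7 ring ring_stand pliers; python3 - <<'E'
import cv2
g=cv2.cvtColor(cv2.imread("pics/w7.png"),cv2.COLOR_BGR2GRAY)
for r in range(124,224,2): print(r,"".join(" .:-=+*#%@"[9-min(9,v//20)] for v in g[r,220:340]))
E
```

```text
15.1 [0.5586 0.2216 0.1518] [-0.4 -0.6 -1.5] 0.0340183062278219
ring [280. 158.] 0.71
ring_stand [282. 162.] 0.86
ring_stand [280. 161.] 0.57
pliers [279. 263.] 0.74
124 -----===:.                                                                                                          .---
126 -----=+=:.                                                                                                          :---
128 -----=+=:.                                                                                                         .:---
130 ------==:.                                                                                                         .:---
132 ------==-.                                                                                                         .:---
134 ------==-.                                                                                                         .----
136 -----=++-.                                                                                                         .----
138 -------=-:                                             
[... 4615 characters left out ...]
*+------==+++++++++++++++++**##***###*******+=:                 ..---------
214 ++*+++++++++=-------------==*%%%%%@@%%%%%##%#*=-----------=++++++++++++++**###*#%%%#%%%%%#+:                 .:---------
216 ++*++*++++++=-------------=+#%%%%%%%%%%*++#%#+=-------------=-=++++++++++*#%%#*#%%%%%%%%%%*-.                .:---------
218 *++++*++++++=-------------=*%%%%%%%%%@%*++#%#+=----------------=+++++++++*%%%#*#%%%%%%%%%%#+:               ..:---------
220 *+*+*++++*++=------------=+#%%%@@@%%%%%#**%#*=------------------=++++++++*#%%###%%%%%%%%#%%#=:               .----------
222 ++++++++*+++=------------=*@%%%@%%%@%%%%#%%#+=--------------------=++++++**%%%%%%%%%%%%%%%%%*:.             .:----------
```

```bash
python3 - <<'E'
from h import *
go([.64,.04,.25],147)
E
```

```text
shift cm [-16.77 -10.72 -10.01] turn [-0.   0.   0.1] min rows 3.6
```

>>> {"op": "servo_tool", "data": {"commands": [0, 0, -1.5, 0, 0, 0, 0.61, -0.5, -0.3, -2.5, 0, 0, 0, 0.61, -1.3, -0.8, -2.5, 0, 0, 0, 0.61, -2, -1.3, -2.5, 0, 0, 0, 0.61, -2.2, -1.4, -1, 0, 0, 0, 0.61, -2.2, -1.4, 0, 0, 0, 0, 0.61, -2.2, -1.4, 0, 0, 0, 0, 0.61, -2.2, -1.4, 0, 0, 0, 0, 0.61, -2, -1.3, 0, 0, 0, 0, 0.61, -1.4, -0.9, 0, 0, 0, 0, 0.61, -0.7, -0.5, 0, 0, 0, 0, 0.61, 0, 0, 0, 0, 0, 0, 0.61]}}

```text
time_s: 16.8
tool_pos: [0.6398, 0.0405, 0.2502]
tool_rot: [[-0.84, 0.543, 0.0], [0.543, 0.84, 0.0], [-0.0, 0.0, -1.0]]
force: [0.0, 0.1, -2.6]
grip_width: 0.0341
finger_force: 37.1
```

```bash
python3 look.py w8 stage ring; python3 - <<'E'
import pickle
from h import *
d=pickle.load(open("w8.pkl","rb")); f=d["frame"]; hsv=cv2.cvtColor(f,cv2.COLOR_BGR2HSV)
for n in("top","scene"):
    t=robot.grab_frame(n); pickle.dump(t,open(n+".pkl","wb"))
for r in range(30,330,6): print(r,"".join(("O" if 5<=h<=16 and s>150 else "Y" if 17<=h<=30 and s>110 else " .:-=+*#%@"[9-min(9,v//24)]) for h,s,v in hsv[r,0:330:3].astype(int)))
E
```

```text
16.8 [0.6398 0.0405 0.2502] [ 0.   0.1 -2.6] 0.03413989482402949
stage [191. 178.] 0.84
ring [275. 161.] 0.8
30 *********************@@%%@@%%%%@O+---------------------------::---===============-==========--==--=========---
36 **********************@%@%%%%%%%@*-------------------------------:---===-=-=-=====-==========-==========-===--
42 *********************+*#@@%%@Y@@%=-----------------------:--------:----========-=============================-
48 *****************************##*=--------------------------------:---:-===-=-======-==============-=-=====-===
54 **********************************+-------------------------------------==-==--=========-===========-=========
60 ***************************+********--------------------------------------====-===-=======-===========-=======
66 *************************************+-------------------:--------------:--=========================-=========
72 ***************************************----:------------------------:--------==============-===-=======--=====
78 ********************+****+****+*********+----------------:------------------
[... 4046 characters left out ...]
##*****%@#
294 --------------------------------------:=-----------------------=++===#%%%%####%%******#=-:--:-:---::*#*****%Y%
300 ==-----------------------------------:=-----------:---:-----*****++*%%%%%%%***%#******#=---::-:::::-*#*****%@#
306 YY*=--------------------------------:=----:-----------:----*******%@@%%%%%%%%#%%*******---------+###%#*****@%%
312 %%@@*==----------------------------:=-:----------*%@@@@@@%-+**+*#@@@@%@@%%%%%%%%#******-----=**************%%%
318 @@@%@@#==-----------------------+=:=----------*@%@@@@@@@@%@@@@%@%%@O@@@@@@@%%@%%#******------****=--=******###
324 @@@@@@@@#=--------------------=Y=:*#=------=#%@%%@%@@%%@@@@@@@%@@@@@@%@@%%@%%%%%O*****+------+-=+----******###
```

```bash
cat > st.py <<'E'
from h import *; import pickle,sys
from scipy.optimize import minimize
A0=np.array([.587,-.045]); th=np.linspace(0,2*np.pi,40)
circ=lambda x,y,z,r:np.c_[x+r*np.cos(th),y+r*np.sin(th),0*th+z]
def load(n):
    d=pickle.load(open(n+".pkl","rb")); hsv=cv2.cvtColor(d["frame"],cv2.COLOR_BGR2HSV)
    m=((hsv[...,0]>=4)&(hsv[...,0]<=16)&(hsv[...,1]>150)&(hsv[...,2]>60)).astype(np.uint8)
    z=np.zeros_like(m); pts=proj(d,np.vstack([circ(*A0,h,.05) for h in(.05,.12)]))
    cv2.fillConvexPoly(z,cv2.convexHull(pts.round().astype(np.int32)),1); 
    return d,cv2.morphologyEx(m&z,cv2.MORPH_CLOSE,np.ones((3,3),np.uint8))
def hull(o,d,P,v): cv2.fillConvexPoly(o,cv2.convexHull((proj(d,P)*16).round().astype(np.int32)),v,shift=4)
def ren(d,shape,q):
    x,y,h,t=q; o=np.zeros(shape,np.uint8)
    hull(o,d,np.vstack([circ(x,y,h,.033),circ(x,y,h-t,.033)]),1)
    hull(o,d,np.vstack([circ(x,y,h,.018),circ(x,y,h+.038,.018),circ(x,y,h+.042,.014)]),0); return o
def fit(V):
    def cost(q): return sum(1-(o&m).sum()/(o|m).sum() for d,m in V for o in[ren(d,m.shape,q)])/len(V)+(0 if .0<q[3]<.012 else 1)
    return min((minimize(cost,[*A0,h,.005],method="Nelder-Mead",options=dict(initial_simplex=np.array([*A0,h,.005])+np.vstack([np.zeros(4),np.diag([.01,.01,.01,.003])]),maxiter=250)) for h in(.07,.085,.1)),key=lambda r:r.fun)
if __name__=="__main__":
    names=sys.argv[1:]; V=[load(n) for n in names]
    for n,v in zip(names,V): print(n,v[1].sum(),*(lambda r:(r.x.round(4),round(r.fun,3)))(fit([v])))
    r=fit(V); print("all",r.x.round(4),r.fun)
E
python3 st.py w8 w1 w3 top scene
```

```text
w8 1768 [ 0.5885 -0.0506  0.0872  0.0071] 0.054
w1 2621 [ 0.588  -0.0384  0.0813  0.008 ] 0.029
w3 2298 [ 0.5882 -0.0384  0.0799  0.0078] 0.03
top 245 [ 0.59   -0.0495  0.0669  0.0068] 0.214
scene 322 [ 0.5789 -0.0453  0.0806  0.0055] 0.169
all [ 0.5878 -0.0481  0.0924  0.0024] 0.18043179005064897
```

```bash
python3 - <<'E'
from h import *
go([.6055,-.0592,.24],147)
E
```

```text
shift cm [ -2.6  -10.31   1.04] turn [0.  0.  0.2] min rows 1.7
```

>>> {"op": "servo_tool", "data": {"commands": [-0.3, -1, 0, 0, 0, 0, 0.61, -0.5, -1.8, 0, 0, 0, 0, 0.61, -0.6, -2.2, 0, 0, 0, 0, 0.61, -0.6, -2.2, 0, 0, 0, 0, 0.61, -0.4, -1.8, 0, 0, 0, 0, 0.61, -0.2, -1.3, 0.5, 0, 0, 0, 0.61, 0, 0, 0.5, 0, 0, 0, 0.61, 0, 0, 0, 0, 0, 0, 0.61, 0, 0, 0, 0, 0, 0, 0.61]}}

```text
time_s: 18.18
tool_pos: [0.6059, -0.0591, 0.2401]
tool_rot: [[-0.841, 0.542, 0.001], [0.542, 0.841, 0.0], [-0.001, 0.001, -1.0]]
force: [0.3, -0.1, -1.3]
grip_width: 0.0342
finger_force: 37.1
```

```bash
python3 look.py w9 stage ring; python3 st.py w9; python3 - <<'E'
import pickle
from h import *
d=pickle.load(open("w9.pkl","rb")); f=d["frame"]; hsv=cv2.cvtColor(f,cv2.COLOR_BGR2HSV)
for r in range(120,232,3): print(r,"".join(("O" if 5<=h<=16 and s>150 else "Y" if 17<=h<=30 and s>110 else " .:-=+*#%@"[9-min(9,v//24)]) for h,s,v in hsv[r,210:352:1].astype(int)))
E
```

```text
18.175 [ 0.6059 -0.0591  0.2401] [ 0.3 -0.1 -1.3] 0.03418001344669348
stage [275. 147.] 0.88
ring [295. 167.] 0.55
w9 1300 [ 0.5886 -0.0484  0.0896  0.0012] 0.391
all [ 0.5886 -0.0484  0.0896  0.0012] 0.3905660377358491
120 ------------------------------==-::.:.:=+YYYYYYYYYYYY.YYY....Y....YYYY.YYYYYYYYYY-++*+==--:::::::::::::---===========-=-=-=--=====----=-======
123 -----------:----------------=+=-::..:-=+YYYYYYYYYYYY..Y.....YYYYYYYYYYYY.YYYYYYYYYYYYYYY=+++==--:::::::::::::---==++=======-====--------======
126 -----:-:---------------:----+=-:::::-=YYYYYYYYYYY.Y..YYY...YYYYYYYYYYYYY.YYYYYYYYYYYYYYYYYYYYY=++*+==-:::::::::::::----============---=-=-====
129 -------:------------------=+=-:::::-+YYYYYYYYYYYYYYYYY.YYYYYYYYYYYYYYYYYYYYYYYYYYYYYYYYYYYYYYYYYYYYYY=+++==--:::::::::::::---=======-=---==-=-
132 -----:---:--:------------===-:.:::=+YYYYYYY.YYYY.YY.YYYYYYYYYYYYYYYYYYYYYYYYYYYYYYYYYYYYYYYYYYYYYYYYYYYYYYY=++++==-:::::::::::::--==-=----====
135 ---:::-----::::----:----++--::::-++YYYYYYYYY.YYYYYYYYYYYOOOOOOOYOYYYYOOOOOOOOOYYYYYYYYYYYYYYYYYYYYYYYYYYYYYYYYYYYY=+++==-:::::::-===--=--===-
[... 4005 characters left out ...]
+=--:-=*%%@%@%@@%%%*++#%*=--------:---------------:::-+%#+=+#%%%%%%%@@%#+---------------:---::----:-------------
222 +******************+++**+**+**+=---=*%@%@@%%%%%%%###%#+-----------------------:--:--=#%##%@%%%%%%%%%@%*+------:----:--:::-:----------:--------
225 ***********++++****++****+==--:::--+%%@%%%%%%%%%%%%%%*==---------::::---------:------+%%%%%%%@%%%%%%%%%*=-:----::------::---------------------
228 ****+*******+++*++*++++=--------:-+#@%%@%%%@%%%%*=--===-----------:::--------:--:::--=++++*%%%%%%@%%%%%%*=-::::::-::-:-----::-::-----:--------
231 *+**++*****+****+*+=-------------=*%@@@O########***+=--:::-:::::::-:-------------------=*****O******#%%%%*=--::-:::------------::::::::-:-----
```

```bash
python3 - <<'E'
from st import *
d,m=load("w9"); st=robot.read_state(); R=np.array(st["tool_rot"]);p=np.array(st["tool_pos"]); print(p)
for h in(.088,.093,.097):
    a=np.array([.5886,-.048]); 
    for nm,z,r in(("rim",h+.038,.018),("top",h+.042,.014),("base",h,.018)):
        q=proj(d,circ(*a,z,r)); print(h,nm,"cols",q[:,0].min().round(1),q[:,0].max().round(1),"rows",q[:,1].min().round(1),q[:,1].max().round(1))
T=lambda px,z:(R.T@(at(d,px,z)-p)*1e3).round(1)
for z in(.131,.135): print(z,"axis candidates: left",T([258.3,185],z),"right",T([297.7,185],z),"bottom",T([277.5,199.8],z),"in tool of A",(R.T@(np.array([.5886,-.048,z])-p)*1e3).round(1))
zr=p[2]-.0775
print("ring top plane, inner right/left",T([307,189],zr),T([252.5,190],zr))
v=cv2.cvtColor(d["frame"],cv2.COLOR_BGR2GRAY).astype(int)
for r in range(190,208): print(r,*v[r,262:296:2])
E
```

```text
[ 0.60598953 -0.05929921  0.24039357]
0.088 rim cols 256.6 299.7 rows 157.1 199.1
0.088 top cols 261.1 295.1 rows 162.9 196.0
0.088 base cols 259.2 297.2 rows 149.8 187.1
0.093 rim cols 256.2 300.1 rows 158.2 200.9
0.093 top cols 260.8 295.4 rows 164.1 197.8
0.093 base cols 258.9 297.5 rows 150.6 188.5
0.097 rim cols 255.8 300.4 rows 159.1 202.4
0.097 top cols 260.5 295.7 rows 165.1 199.3
0.097 base cols 258.7 297.7 rows 151.3 189.7
0.131 axis candidates: left [ 16.7 -16.3 109.4] right [ 16.7  16.1 109.4] bottom [  3.9  -0.5 109.4] in tool of A [ 20.9   0.  109.4]
0.135 axis candidates: left [ 17.8 -16.  105.4] right [ 17.7  15.9 105.4] bottom [  5.2  -0.5 105.4] in tool of A [ 20.9   0.  105.4]
ring top plane, inner right/left [22.3 21.  77.5] [ 21.5 -18.4  77.5]
190 163 167 167 164 171 163 155 157 156 160 160 155 156 152 152 156 150
191 156 166 165 153 162 155 156 156 158 161 160 155 151 152 152 152 141
192 149 162 159 145 153 152 155 158 154 157 155 153 152 148 154 148 139
193 140 157 150 147 149 152 154 150 157 158 154 153 149 149 149 145 141
194 128 153 151 144 146 149 152 152 1
[... 200 characters left out ...]
36 147 148 142 146 146 141 141 134 131 135 128
198 57 66 96 120 124 128 136 133 125 140 140 141 136 127 104 126 139
199 72 59 69 97 105 99 121 98 96 135 140 133 125 102 73 129 152
200 82 59 61 72 81 84 91 73 72 126 129 111 98 78 95 146 170
201 78 74 76 74 85 82 79 57 61 96 99 79 77 110 139 162 176
202 82 83 95 96 93 88 82 72 64 73 85 104 105 153 165 173 175
203 77 85 106 109 104 90 79 74 75 71 106 143 144 171 172 171 175
204 81 108 123 112 108 88 66 80 93 106 122 160 160 164 169 172 177
205 88 141 154 117 99 90 99 110 130 139 132 148 159 163 165 166 176
206 105 149 175 130 96 98 127 145 148 160 149 144 147 159 160 158 174
207 125 150 180 143 93 108 149 158 164 164 160 152 148 150 155 157 167
```

>>> {"op": "servo_tool", "data": {"commands": [0, -0.15, 0.4, 0, 0, 0, 0.61, 0, 0, 0.6, 0, 0, 0, 0.61, 0, 0, 0.5, 0, 0, 0, 0.61, 0, 0, 0.2, 0, 0, 0, 0.61, 0, 0, 0, 0, 0, 0, 0.61, 0, 0, 0, 0, 0, 0, 0.61]}}

```text
time_s: 19.08
tool_pos: [0.605, -0.0612, 0.2235]
tool_rot: [[-0.84, 0.543, 0.001], [0.543, 0.84, -0.0], [-0.001, 0.001, -1.0]]
force: [0.5, 0.8, -3.1]
grip_width: 0.0347
finger_force: 37.0
```

```bash
python3 look.py wa ring; python3 - <<'E'
from st import *
d=pickle.load(open("wa.pkl","rb")); hsv=cv2.cvtColor(d["frame"],cv2.COLOR_BGR2HSV)
for r in range(136,216,2): print(r,"".join(("O" if 5<=h<=16 and s>150 else "Y" if 17<=h<=30 and s>110 else " .:-=+*#%@"[9-min(9,v//20)]) for h,s,v in hsv[r,235:330:1].astype(int)))
E
```

```text
19.075 [ 0.605  -0.0612  0.2235] [ 0.5  0.8 -3.1] 0.0346629680604247
ring [282. 160.] 0.85
136 =:..   .:=YYYYYYYYYY YYYYYYYYYYYYYYYOOOOOOOOOOOOOOOOOOOYYYYYYYYYYYYYYYYYYYYYYYYYYYYYYYYYYYYY:=+
138 -:.    .==YYYYYYYYYYYYYYYYYYYYOOOOOYOYYYYYYYOOOOOOOOOOOOOOOOYYYYYYYYYYYYYYYYYYYYYYYYYYYYYYYYYYY
140 :.    .:=YYYYYYYYYYYYYYYYYYOOOOYYYYYYYYYYYYOOOOOOOOOOOOOOOOOOOOOOYYYYYYYYYYYYYYYYYYYYYYYYYYYYYY
142 .    .:=YYYYYYYYYYYYYYYOOOOOYYYYYYYYYYYYYYYYOOOOOOOOOOOOOOOOOOOOOOOYYYYYYYYYYYYYYYYYYYYYYYYYYYY
144     .-+YYYYYYYYYYYYYYOOOOYYYYYYOOOOYYOOOOOOOOOOOOOOOOOOOOOOOOOOOOOOOOOYYYYYYYYYYYYYYYYYYYYYYYYY
146    .:=YYYYYYYYYYYYYOOOOYYYYYOOOOOOOOOOOOOOOOOOOOOOOOOOOOOOOOOOOOOOOOOOOOYYYYYYYYYYYYYYYYYYYYYYY
148    .--YYYYYYYYYYYOOOOYOYOOOOOOOOOOOOOOOO--::..... OOOOOOOOOOOOOOOOOOOOOOOOYYYYYYYYYYYYYYYYYYYYY
150   .-=YYYYYYYYYYYOOOOOOOOOOOOOOOOOOOOOO+=:.     . .. OOOOOOOOOOOOOOOOOOOOOOOYYYYYYYYYYYYYYYYYYYY
152  .:=YYYYYYYYYOOOOOOOOOOOOOOOOOOOOO***+=:...       .:=-:OOOOOOOOOOOOOOOOOOOOOOYYYYYYYYYYYYYYYYYY
154 .:-YYYYYYYYYYOOOOOOOOOOOOOOOO-=+++==+=-..:....  ...-=+++++=-OOOOOOOOOOOOOOOOOOYYYYYYYYYYYYYYYY.
156 -+-YY
[... 2290 characters left out ...]

202 ++++++++++*#####****+++++++OO+=---------::::::::::::::::-----: OOOOYYYY+++++++=::::::::::::::::
204 +++++++++++#%%%%##**+++++++++OOO=------===+**+=++=-:------==OOOOYYYYYY+++=++++-:....:::::::::::
206 +++++++++++*#%%%%%##*+++++++**+==---=+++*********+======-YYYYYYYYYYYY++++++++=:.....:::::::::::
208 ++++++++++++#%%%%#%%*+=++++**+=--::-==++=====-==++=:::::YYYYYYYYYYYY=*+++++++-:......::::::::::
210 ++++++++=+++*#%%%%%%%%#%#####*+:.  .-=+=::......:::::....::YYYYYY+***+++==++=:........::::::-::
212 +++++++++++++##%#%%%#%%%%%#****-.. .:-=-::..........::..:-+#*****##********+-:.........::::::::
214 ++++++++++++**%%%%%%%%%%%#####=:..::--=-::..............::=*#**##%%#%%%%%##+-.............:::..
```

```bash
python3 - <<'E'
from st import *
d=pickle.load(open("wa.pkl","rb")); p=np.array(robot.read_state()["tool_pos"]); R=np.array(robot.read_state()["tool_rot"]); print(p)
T=lambda px,z:(R.T@(at(d,px,z)-p)*1e3).round(1)
print("ring inner pivot edge",T([279,162.5],p[2]-.0765))
print("ring inner L,R",T([252.3,190],p[2]-.0815),T([307.5,191],p[2]-.0815))
for z in(.127,.131,.135): print(z,"rim bottom",T([279,205],z),"L",T([256.6,188],z),"R",T([303.5,188],z))
g=cv2.cvtColor(d["frame"],cv2.COLOR_BGR2GRAY).astype(int)
for c in(270,280,288): print(c,"up",g[154:170,c].tolist(),"low",g[196:212,c].tolist())
E
```

```text
[ 0.6050435  -0.0611867   0.22358728]
ring inner pivot edge [41.6  0.6 76.4]
ring inner L,R [ 20.2 -19.   81.5] [19.4 21.6 81.5]
0.127 rim bottom [ 3.4  0.6 96.6] L [ 17.5 -16.9  96.6] R [17.4 19.8 96.6]
0.131 rim bottom [ 4.7  0.6 92.6] L [ 18.6 -16.6  92.6] R [18.5 19.5 92.6]
0.135 rim bottom [ 6.1  0.6 88.6] L [ 19.7 -16.3  88.6] R [19.7 19.2 88.6]
270 up [99, 105, 96, 97, 101, 104, 111, 107, 87, 97, 131, 157, 167, 168, 171, 176] low [149, 145, 142, 147, 140, 135, 132, 131, 122, 102, 96, 102, 128, 144, 169, 179]
280 up [165, 161, 148, 136, 151, 168, 164, 138, 136, 149, 155, 161, 167, 164, 172, 177] low [154, 156, 156, 151, 154, 155, 142, 121, 89, 71, 60, 70, 110, 149, 162, 165]
288 up [86, 94, 93, 91, 94, 92, 88, 84, 100, 137, 150, 163, 166, 172, 177, 182] low [152, 156, 153, 150, 148, 144, 142, 139, 139, 127, 103, 106, 139, 154, 148, 143]
```

>>> {"op": "servo_tool", "data": {"commands": [0.1, 0, 0.3, 0, 0, 0, 0.61, 0, 0, 0.3, 0, 0, 0, 0.61, 0, 0, 0, 0, 0, 0, 0.61, 0, 0, 0, 0, 0, 0, 0.61]}}

```text
time_s: 19.68
tool_pos: [0.6041, -0.0606, 0.2173]
tool_rot: [[-0.84, 0.543, 0.001], [0.543, 0.84, -0.0], [-0.001, 0.0, -1.0]]
force: [-0.2, -1.0, -1.7]
grip_width: 0.034
finger_force: 37.1
```

>>> {"op": "servo_tool", "data": {"commands": [0, 0, 0.2, 0, 0, 0, 0.61, 0, 0, 0.2, 0, 0, 0, 0.61, 0, 0, 0, 0, 0, 0, 0.61]}}

```text
time_s: 20.05
tool_pos: [0.6039, -0.0606, 0.213]
tool_rot: [[-0.84, 0.543, 0.0], [0.543, 0.84, -0.0], [-0.0, 0.0, -1.0]]
force: [0.4, 0.5, -1.6]
grip_width: 0.0338
finger_force: 37.1
```

>>> {"op": "servo_tool", "data": {"commands": [0, 0, 0.15, 0, 0, 0, 0.61, 0, 0, 0.15, 0, 0, 0, 0.61, 0, 0, 0, 0, 0, 0, 0.61]}}

```text
time_s: 20.42
tool_pos: [0.6039, -0.0606, 0.2101]
tool_rot: [[-0.84, 0.543, 0.001], [0.543, 0.84, -0.0], [-0.0, 0.0, -1.0]]
force: [0.3, 0.9, -1.7]
grip_width: 0.0336
finger_force: 37.1
```

>>> {"op": "servo_tool", "data": {"commands": [0, 0, 0.15, 0, 0, 0, 0.61, 0, 0, 0.15, 0, 0, 0, 0.61, 0, 0, 0, 0, 0, 0, 0.61]}}

```text
time_s: 20.8
tool_pos: [0.6039, -0.0606, 0.2071]
tool_rot: [[-0.84, 0.543, 0.0], [0.543, 0.84, -0.0], [-0.0, 0.0, -1.0]]
force: [-0.3, 0.5, -0.8]
grip_width: 0.0339
finger_force: 37.1
```

>>> {"op": "servo_tool", "data": {"commands": [0, 0, 0.4, 0, 0, 0, 0.61, 0, 0, 0.4, 0, 0, 0, 0.61, 0, 0, 0.4, 0, 0, 0, 0.61, 0, 0, 0.4, 0, 0, 0, 0.61, 0, 0, 0, 0, 0, 0, 0.61, 0, 0, 0, 0, 0, 0, 0.61]}}

```text
time_s: 21.55
tool_pos: [0.6041, -0.0607, 0.1914]
tool_rot: [[-0.84, 0.543, 0.001], [0.543, 0.84, -0.0], [-0.001, 0.0, -1.0]]
force: [-0.4, 0.6, -1.3]
grip_width: 0.0343
finger_force: 37.1
```

>>> {"op": "servo_tool", "data": {"commands": [0, 0, 0.4, 0, 0, 0, 0.61, 0, 0, 0.4, 0, 0, 0, 0.61, 0, 0, 0, 0, 0, 0, 0.61]}}

```text
time_s: 21.92
tool_pos: [0.6038, -0.0606, 0.1827]
tool_rot: [[-0.84, 0.543, -0.0], [0.543, 0.84, 0.0], [0.0, -0.0, -1.0]]
force: [-0.1, 0.3, -2.1]
grip_width: 0.0343
finger_force: 37.0
```

>>> {"op": "servo_tool", "data": {"commands": [0, 0, 0.25, 0, 0, 0, 0.61, 0, 0, 0.25, 0, 0, 0, 0.61, 0, 0, 0, 0, 0, 0, 0.61]}}

```text
time_s: 22.3
tool_pos: [0.6039, -0.0606, 0.178]
tool_rot: [[-0.84, 0.543, 0.0], [0.543, 0.84, -0.0], [-0.0, 0.0, -1.0]]
force: [0.1, 0.6, -1.2]
grip_width: 0.0339
finger_force: 37.1
```

>>> {"op": "servo_tool", "data": {"commands": [0, 0, 0.2, 0, 0, 0, 0.61, 0, 0, 0, 0, 0, 0, 0.61, 0, 0, 0, 0, 0, 0, 0.61]}}

```text
time_s: 22.68
tool_pos: [0.6042, -0.0606, 0.1765]
tool_rot: [[-0.84, 0.543, 0.001], [0.543, 0.84, -0.0], [-0.001, 0.001, -1.0]]
force: [-0.1, -1.0, -0.5]
grip_width: 0.0343
finger_force: 37.1
```

>>> {"op": "servo_tool", "data": {"commands": [0, 0, 0.2, 0, 0, 0, 0.61, 0, 0, 0, 0, 0, 0, 0.61, 0, 0, 0, 0, 0, 0, 0.61]}}

```text
time_s: 23.05
tool_pos: [0.6043, -0.0607, 0.1749]
tool_rot: [[-0.84, 0.543, 0.002], [0.543, 0.84, -0.0], [-0.002, 0.001, -1.0]]
force: [-0.2, -0.4, 2.4]
grip_width: 0.0342
finger_force: 37.5
```

>>> {"op": "servo_tool", "data": {"commands": [0, 0, 0.2, 0, 0, 0, 0.61, 0, 0, 0.1, 0, 0, 0, 0.61, 0, 0, 0, 0, 0, 0, 0.61, 0, 0, 0, 0, 0, 0, 0.61]}}

```text
time_s: 23.55
tool_pos: [0.6043, -0.0607, 0.1718]
tool_rot: [[-0.84, 0.543, 0.002], [0.543, 0.84, -0.0], [-0.002, 0.001, -1.0]]
force: [-1.3, -0.7, 5.7]
grip_width: 0.0343
finger_force: 37.6
```

>>> {"op": "servo_tool", "data": {"commands": [0, 0, 0.2, 0, 0, 0, 0.61, 0, 0, 0, 0, 0, 0, 0.61, 0, 0, 0, 0, 0, 0, 0.61]}}

```text
time_s: 23.92
tool_pos: [0.6044, -0.0607, 0.1701]
tool_rot: [[-0.84, 0.543, 0.002], [0.543, 0.84, -0.0], [-0.002, 0.001, -1.0]]
force: [-1.8, -0.5, 6.9]
grip_width: 0.034
finger_force: 37.8
```

>>> {"op": "servo_tool", "data": {"commands": [0, 0, 0.11, 0, 0, 0, 0.61, 0, 0, 0, 0, 0, 0, 0.61, 0, 0, 0, 0, 0, 0, 0.61]}}

```text
time_s: 24.3
tool_pos: [0.6044, -0.0607, 0.1692]
tool_rot: [[-0.84, 0.543, 0.002], [0.543, 0.84, -0.0], [-0.002, 0.001, -1.0]]
force: [-1.2, -0.7, 7.4]
grip_width: 0.0341
finger_force: 37.8
```

>>> {"op": "servo_tool", "data": {"commands": [0, 0, 0.05, 0, 0, 0, 0.57, 0, 0, 0.06, 0, 0, 0, 0.52, 0, 0, 0.06, 0, 0, 0, 0.47, 0, 0, 0.05, 0, 0, 0, 0.42, 0, 0, 0.03, 0, 0, 0, 0.38, 0, 0, 0, 0, 0, 0, 0.36, 0, 0, 0, 0, 0, 0, 0.36]}}

```text
time_s: 25.18
tool_pos: [0.6058, -0.0606, 0.167]
tool_rot: [[-0.84, 0.543, 0.005], [0.543, 0.84, -0.0], [-0.005, 0.003, -1.0]]
force: [1.2, -0.3, 5.5]
grip_width: 0.0548
finger_force: 20.6
```

>>> {"op": "servo_tool", "data": {"commands": [0, 0, 0, 0, 0, 0, 0.45, 0, 0, 0, 0, 0, 0, 0.45, 0, 0, -0.15, 0, 0, 0, 0.45, 0, 0, -0.15, 0, 0, 0, 0.45, 0, 0, 0, 0, 0, 0, 0.45], "force": 20}}

```text
time_s: 25.8
tool_pos: [0.6054, -0.0606, 0.1687]
tool_rot: [[-0.84, 0.543, 0.004], [0.543, 0.84, 0.0], [-0.003, 0.002, -1.0]]
force: [5.4, 0.3, 1.6]
grip_width: 0.0546
finger_force: 23.5
```

```bash
python3 look.py wb ring; python3 - <<'E'
from st import *
d=pickle.load(open("wb.pkl","rb")); hsv=cv2.cvtColor(d["frame"],cv2.COLOR_BGR2HSV)
for r in range(136,226,2): print(r,"".join(("O" if 5<=h<=16 and s>150 else "Y" if 17<=h<=30 and s>110 else " .:-=+*#%@"[9-min(9,v//20)]) for h,s,v in hsv[r,230:340:1].astype(int)))
E
```

```text
25.8 [ 0.6054 -0.0606  0.1687] [5.4 0.3 1.6] 0.05462359262974786
ring [285. 161.] 0.59
ring [278. 270.] 0.55
136 ::.    .-==YYYYYYYYYYYYYYYYYYYYY YYYYYYYYYYYYYYYYYYYYYYYYYYYYYYYYYYYYYYYYYYYYYYYYYYYYYYYYY-=++++=-::..........
138 :.     :=+YYYYYYYYYYYYYYYYYYYYYYY YYYYYYYYYYYYYYYYYYYYYYYYYYYYYYYYYYYYYYYYYYYYYYYYYYYYYYYYYYYYY=+++++=-:......
140 ..   .:-=YYYYYYYYYYYYYYYYYYYYYYYYYYYYYYYYYYYYYYYYYYYYYYYYYYYYYYYYYYYYYYYYYYYYYYYYYYYYYYYYYYYYYYYYYY==+++==-:..
142 .    :=+YYYYYYYYYYYYYYYYYYYYYYYYYYYYYYYYYYYYYYYYYYYYYYYYYYYYYYYYYYYYYYYYYYYYYYYYYYYYYYYYYYYYYYYYYYYYYYY==++++=
144    ..-+YYYYYYYYYYYYYYYYYYYYYYYYYYYYYOOOOOOOOOOOO=+=====OOOOOOYYYYYYYYYYYYYYYYYYYYYYYYYYYYYYYYYYYYYYYYYYYYYYY=+
146    ..==YYYYYYYYYYYYYYYYYYYYYYYYYOOOOOOOOOOOOO::::........ OOOOOOOOOYYYYYYYYYYYYYYYYYYYYYYYYYYYYYYYYYYYYYYYYYYY
148    .-=YYYYYYYYYYYYYYYYYYYYYYOOOOOYOYYYYOOOOO--:::::::::... OOOOOOOOOOOOOYYYYYYYYYYYYYYYYYYYYYYYYYYYYYYYYYYYYYY
150   .-=YYYYYYYYYYYYYYYYYYYYOOOOOYYYYYYYOOOOOO=+=-:...:---::---:OOOOOOOOOOOOOYYYYYYYYYYYYYYYYYYYYYYYYYYYYYYYYYYYY
152 ..-+YYYYYYYYYYYYYYYYYOOOOOOOOYOOYOOOOO+***+++-::...:-==-===+++=:OOO
[... 3483 characters left out ...]
:::::--::-
214 ++++++++++++++++OOOO==--:::....::::::::::::::::::::.::::...:.:::::::::::::::::..OOOO..:---::::-----:-::::::-::
216 +++=++++++++++++++OOO****+=-:::::::::::::::::::::.::::::::.:::::::::::::::::::. OO::::---::---::::--:-:::-::::
218 ++++++++++++++++++++OO*****+=-:::::::::::::::::::::::::::::::::::::::::::::::--O--:::---::::-:::::::::::::::::
220 +++++++++++++++++++++++******=-:::::::::::::::::::::::::::::::::::::::::::::--Y-::::--:::::-:-:-::::::::::::::
222 +++++++++=+++++++++++++++*****+===--::::::::::::::::::::::::::::::::::::::::.Y:::::--::::-::::--:::::-:::::::-
224 ++++++++++++++++++++++++++*********+=-::::::::::::::::::::::::::::::::::-:..Y....::::..:::-:-:-----::-:---:::-
```

>>> {"op": "servo_tool", "data": {"commands": [-0.15, 0, 0, 0, 0, 0, 0.45, 0, 0, 0, 0, 0, 0, 0.45, 0, 0, 0, 0, 0, 0, 0.45]}}

```text
time_s: 26.28
tool_pos: [0.6057, -0.0609, 0.1687]
tool_rot: [[-0.84, 0.542, 0.001], [0.542, 0.84, 0.001], [-0.001, 0.002, -1.0]]
force: [4.9, 2.5, 1.3]
grip_width: 0.0549
finger_force: 23.5
```

>>> {"op": "servo_tool", "data": {"commands": [-0.12, 0, 0, 0, 0, 0, 0.45, 0, 0, 0, 0, 0, 0, 0.45, 0, 0, 0, 0, 0, 0, 0.45]}}

```text
time_s: 26.65
tool_pos: [0.6058, -0.0618, 0.1686]
tool_rot: [[-0.84, 0.543, -0.0], [0.543, 0.84, 0.001], [0.0, 0.0, -1.0]]
force: [1.7, 3.1, 3.4]
grip_width: 0.0545
finger_force: 24.2
```

>>> {"op": "servo_tool", "data": {"commands": [0, 0.05, -0.2, 0, 0, 0, 0.45, 0, 0, -0.2, 0, 0, 0, 0.45, 0, 0, 0, 0, 0, 0, 0.45]}}

```text
time_s: 27.02
tool_pos: [0.6057, -0.0621, 0.172]
tool_rot: [[-0.84, 0.543, -0.002], [0.543, 0.84, -0.001], [0.001, -0.001, -1.0]]
force: [0.7, 1.4, -2.3]
grip_width: 0.0547
finger_force: 24.7
```

>>> {"op": "servo_tool", "data": {"commands": [0, 0, -0.3, 0, 0, 0, 0.45, 0, 0, -0.3, 0, 0, 0, 0.45, 0, 0, -0.3, 0, 0, 0, 0.45, 0, 0, 0, 0, 0, 0, 0.45]}}

```text
time_s: 27.52
tool_pos: [0.6069, -0.0619, 0.1823]
tool_rot: [[-0.84, 0.543, 0.002], [0.543, 0.84, -0.0], [-0.002, 0.001, -1.0]]
force: [0.0, 0.1, -0.7]
grip_width: 0.0546
finger_force: 24.1
```

```bash
python3 look.py wc ring; python3 - <<'E'
from st import *
d=pickle.load(open("wc.pkl","rb")); hsv=cv2.cvtColor(d["frame"],cv2.COLOR_BGR2HSV)
for r in range(140,230,3): print(r,"".join(("O" if 5<=h<=16 and s>150 else "Y" if 17<=h<=30 and s>110 else " .:-=+*#%@"[9-min(9,v//20)]) for h,s,v in hsv[r,230:340:1].astype(int)))
E
```

```text
27.525 [ 0.6069 -0.0619  0.1823] [ 0.   0.1 -0.7] 0.054583879935030694
ring [286. 154.] 0.58
ring [281. 162.] 0.5
140 :.    .:++YYYYYYYYYYYYYYYYYYYYYYYYYOOOOOOOOOOOO::::...::.OOOOOOYYYYYYYYYYYYYYYYYYYYYYYYYYYYYYYYYYYYYYYYYY-=+++
143 ..   .:--YYYYYYYYYYYYYYYYYYYYOOOOOOOOYYYYOOOO-:. . .:-:....OOOOOOOOOOOOYYYYYYYYYYYYYYYYYYYYYYYYYYYYYYYYYYYYYYY
146     ..--YYYYYYYYYYYYYYYYYOOOOOY YYYYOOOO=++++:.  .::-==:..-==-:OOOOOOOOOOOOYYYYYYYYYYYYYYYYYYYYYYYYYYYYYYYYYYY
149    .:=YYYYYYYYYYYYYYYOOOOOYYOYYYYOO-==-====++=:..:-==---==++++++++-OOOOOOOOOOOOYYYYYYYYYYYYYYYYYYYYYYYYYYYYYYY
152   .:=YYYYYYYYYYYYYOOOOYYYOOYOYYOO:=+===-:-==++=:.    .:-==++++==++++-.OOOOOOOOOOOOYYYYYYYYYYYYYYYYYYYYYYYYYYY 
155 .:==YYYYYYYYYYYYOOOOOOOOOOOOOO:=+=======-:.  OOOOOOOOOOOOOO:=++++++++++-OOOOOOOOOOOOYYYYYYYYYYYYYYYYYYYYYYY ..
158 .-=YYYYYYYYYYYOOOOOOOOOOOYOO.-========-: YOYOYOOOOOOOOOOOOOOOO=+++++++++=-.OOOOOOOOOOOOYYYYYYYYYYYYYYYYYYY....
161 =-YYYYYYYYYYOOOOOOOOOOOOOOO-===--::::.OOOOOO-=+**+++===-:OOOOOOOO:-=+===++-.OOOOOOOOOOOOOYYYYYYYYYYYYYYYY....:
164 YYYYYYYYYYOOOOOOOOOOOOOOOO-===========+**#****#********+*****+
[... 1763 characters left out ...]
::::::-:::
212 ++++++++++++++++++++++++++=----::::::::::::::::::::::::::::::::::::::::::-: OYY:::::---:::::::::::::::::::::::
215 ++++++++++++++++++++++++++++=====--::::::::::::::::::::::::::::::::::::::.YYYY::::--::..:::--::-::::::::::::-:
218 ++++++++++++++++++++++++++++++*#*+----:::--::::::::::::::::::::-::::--:YYYYY....::::...::::---::::::-:::::::::
221 ++++++++++++++++++++++++++++***%%%#*+=------:-:::::::::::::------=*##YYYYY.....::::.....:::----::::-::::::::::
224 +++++++++++++++++++++++++++++*#%%%%%%%%%#*++=----==----==+++*#%%%@%%*-Y. ....::::::........::-::::::::::::::::
227 +++++++++++++++++++++++++*++==*%%%%%%%%%%%#=:.:........:+#@@%%%#%%%%#=:::...::::..............:.::...::::::::-
```

```bash
python3 - <<'E'
from h import *; import pickle
d=pickle.load(open("w3.pkl","rb")); f=d["frame"]; hsv=cv2.cvtColor(f,cv2.COLOR_BGR2HSV).astype(int)
m=((hsv[...,0]>=5)&(hsv[...,0]<=20)&(hsv[...,1]>100)&(hsv[...,2]>150)).astype(np.uint8); m[:130]=0;m[210:]=0;m[:,:235]=0;m[:,325:]=0
ys,xs=np.nonzero(m); print("top face",xs.min(),xs.max(),ys.min(),ys.max(),len(xs))
r=cv2.minAreaRect(np.c_[xs,ys].astype(np.float32)); print(r)
B=[at(d,c,.06) for c in cv2.boxPoints(r)]; print(np.round(B,4)); print("stand centre",np.mean(B,0))
for rr in range(140,212,3): print(rr,"".join(" .:-=+*#%@"[9-min(9,v//25)]+"" for v in hsv[rr,238:324,2]))
go([.5046,-.2555,.27],179.1)
print(np.round(robot.read_state()["joint_pos"],1))
E
```

```text
top face 243 317 150 204 2615
((280.2936706542969, 177.29229736328125), (53.58720397949219, 74.1940689086914), 89.10482788085938)
[[ 0.5374 -0.2159  0.06  ]
 [ 0.5374 -0.2939  0.06  ]
 [ 0.478  -0.2962  0.06  ]
 [ 0.4779 -0.2137  0.06  ]]
stand centre [ 0.50769598 -0.25494566  0.06      ]
140 =====---=--===-=-------=========-====---------------=--====-=------------------:-:::::
143 ==========++++++++++++++++++++++++++++++++*++++++++++++++++++**+*++++*+++==-==+=-----:
146 =======+*###################################################################******+=--
149 ---==+*###########################*#*#####*##*************************************+=-:
152 -==---------:::::::::::::::::::::::-----------:::::::::::::---:---:--::::::::::-+*+=-:
155 --=--::::::::::::::::::::::::::::::------------:-----:::::-:---:--:----::::::::-+*+=--
158 =-==-----------------------::::::::-------------:----------------------:::::::-=+**+++
161 ----------------------------:::::::-------------:----------------------:::::::-=+*++**
164 ---------------:------------::::::::----------------------------------::::::::
[... 775 characters left out ...]
::-=++++++++++++++++++++++++++++++++++++++++=---=++*
194 ------:::::::::::::::::::::::..:..:::=+++++++++++++++++++++===+++++++++++++++=--::::--
197 :::::::::........::..:..:........::::::::::::::::::::::::::.::=++++++++++++++=--::----
200 --::-::::::::::::::.:::::::::.:...::::::::::::::::::::::::::::::-=--:-::-:-=+=--------
203 ------::::::::::::::::::::::::....:::::::::::::::::::::::::::::::::::::::::-==--------
206 --------:---:------:-----------------:-----------------------:----:::--:-::::::-------
209 --:-----::-----------------------------:-----:-------------------:----:---------------
shift cm [ -1.96 -21.81  -8.82] turn [  0.    0.1 -32. ] min rows 3.8
[-5.8 27.6 13.  75.3 -0.  27.1]
```

>>> {"op": "servo_tool", "data": {"commands": [0, 0, -1, 0, 0, 0, 0.45, 0, 0, -2, 0, 0, 0, 0.45, 0, 0, -2.5, 0, 0, 0, 0.45, 0, 0, -2.5, 0, 0, 0, 0.45, 0, 0, -1, 0, 0, 0, 0.45, -0.2, -2.5, 0, 0, 0, 0, 0.45, -0.4, -4, 0, 0, 0, 0, 0.45, -0.4, -4, 0, 0, 0, 0, 0.45, -0.4, -4, 0, 0, 0, 0, 0.45, -0.3, -4, 0, 0, 0, 0, 0.45, -0.2, -3, 0, 0, 0, -5, 0.45, 0, 0, 0, 0, 0, -9, 0.45]}}

```text
time_s: 29.12
tool_pos: [0.5043, -0.2545, 0.2712]
tool_rot: [[-0.947, 0.322, -0.0], [0.322, 0.947, -0.0], [0.0, -0.0, -1.0]]
force: [-0.1, 0.2, -0.6]
grip_width: 0.0545
finger_force: 24.1
```

>>> {"op": "servo_tool", "data": {"commands": [0, 0, 0, 0, 0, -9, 0.45, 0, 0, 0, 0, 0, -9, 0.45, 0, 0, 0, 0, 0, 0, 0.45, 0, 0, 0, 0, 0, 0, 0.45]}}

```text
time_s: 29.62
tool_pos: [0.5057, -0.2525, 0.2714]
tool_rot: [[-1.0, 0.017, 0.0], [0.017, 1.0, 0.0], [-0.0, 0.0, -1.0]]
force: [-0.0, 0.0, -2.6]
grip_width: 0.055
finger_force: 24.1
```

```bash
cat > leg.py <<'E'
from h import *; import pickle,sys
go([.506,-.2552,.24],179.1)
d=robot.grab_frame("wrist"); pickle.dump(d,open("wd.pkl","wb")); cv2.imwrite("pics/wd.png",d["frame"])
g=cv2.cvtColor(d["frame"],cv2.COLOR_BGR2GRAY); hsv=cv2.cvtColor(d["frame"],cv2.COLOR_BGR2HSV).astype(int)
for r in range(186,250,2): print(r,"".join(("O" if 5<=h<=20 and s>100 else " .:-=+*#%@"[9-min(9,v//20)]) for h,s,v in hsv[r,235:325]))
st=robot.read_state();p=np.array(st["tool_pos"]);R=np.array(st["tool_rot"]); print(p)
for x in(.0025,.0035,.0045,.0055): print(x,proj(d,[p+R@[x,s*.0085,.074] for s in(-1,1)]).round(1).tolist())
print("stand",proj(d,[[.507,-.255,.06]]).round(1))
E
python3 leg.py
```

```text
shift cm [-0.03 -0.27  3.14] turn [ 0.   0.  -0.1] min rows 0.5
186 ....----:OOOOOOOOOOOOOOOOOOOOOOOOOOOOOOOOOOOOOOOOOOOOOOOOOOOOOOOOOOOOOOOOOOO.:::::::::::::
188 ........ OOOOOOOOOOOOOOOOOOOOOOOOOOOOOOOOOOOOOOOOOOOOOOOOOOOOOOOOOOOOOOOOOOO.:-:::::::::::
190 ........ OOOOOOOOOOOOOOOOOOOOOOOOOOOOOOOOOOOOOOOOOOOOOOOOOOOOOOOOOOOOOOOOOOO.:::::::::::::
192 ........  OOOOOOOOOOOOOOOOOOOOOOOOOOOOOOOOOOOOOOOOOOOOOOOOOOOOOOOOOOOOOOOOOO::::::::::::::
194 ..........OOOOOOOOOOOOOOOOOOOOOOOOOOOOOOOOOOOOOOOOOOOOOOOOOOOOOOOOOOOOOOOOOO::::::::::::::
196 ......... OOOOOOOOOOOOOOOOOOOOOOOOOOOOOOOOOOOOOOOOOOOOOOOOOOOOOOOOOOOOOOOOOO::::::::::::::
198 ........  OOOOOOOOOOOOOOOOOOOOOOOOOOOOOOOOOOOOOOOOOOOOOOOOOOOOOOOOOOOOOOOOOO.:::::::::::::
200 ........  OOOOOOOOOOOOOOOOOOOOOOOOOOOOOOOOOOOOOOOOOOOOOOOOOOOOOOOOOOOOOOOOO.::::::::::::::
202 ..........   . . .........................................::::::::::::::::::::::::::::::::
204 .........................................................:::::::::::::::::::::::::::::::::
206 ........................................................::::::::::::::::::::::::::
[... 1523 characters left out ...]
*****
240 ***+*****=:...........:+#%%%%%%%%%%%%+-:..........:-*#%#%%#%#%%%%*=:...........:=*****O***
242 **********+======++++++**##**#*#***##*++++++=++++++*##******#*##***-:..........:=*********
244 ***O***********#***********#*#*********#***************************+-..........:+********O
246 O**************************+***************************************+-:.........-+******O**
248 ********O*+++++++*++*************************************************+++++++++++***#O*****
[ 0.50573813 -0.25246464  0.27146508]
0.0025 [[266.4, 215.3], [289.7, 215.3]]
0.0035 [[266.4, 214.1], [289.7, 214.0]]
0.0045 [[266.4, 212.8], [289.7, 212.7]]
0.0055 [[266.4, 211.5], [289.7, 211.5]]
stand [[276.2 176.1]]
```

>>> {"op": "servo_tool", "data": {"commands": [0, -0.3, 2, 0, 0, 0, 0.45, 0, 0, 4, 0, 0, 0, 0.45, 0, 0, 4, 0, 0, 0, 0.45, 0, 0, 2, 0, 0, 0, 0.45, 0, 0, 0, 0, 0, 0, 0.45, 0, 0, 0, 0, 0, 0, 0.45]}}

```text
time_s: 30.42
tool_pos: [0.5066, -0.2559, 0.1528]
tool_rot: [[-1.0, 0.016, 0.003], [0.016, 1.0, -0.001], [-0.003, -0.001, -1.0]]
force: [0.8, 0.0, -1.8]
grip_width: 0.0548
finger_force: 24.1
```

>>> {"op": "servo_tool", "data": {"commands": [0, 0, 0.4, 0, 0, 0, 0.45, 0, 0, 0.4, 0, 0, 0, 0.45, 0, 0, 0.4, 0, 0, 0, 0.45, 0, 0, 0, 0, 0, 0, 0.45]}}

```text
time_s: 30.92
tool_pos: [0.5056, -0.2554, 0.1392]
tool_rot: [[-1.0, 0.015, 0.0], [0.015, 1.0, 0.0], [-0.0, 0.0, -1.0]]
force: [-0.1, -0.5, -1.9]
grip_width: 0.0547
finger_force: 24.1
```

>>> {"op": "servo_tool", "data": {"commands": [0, 0, 0.3, 0, 0, 0, 0.45, 0, 0, 0.3, 0, 0, 0, 0.45, 0, 0, 0, 0, 0, 0, 0.45]}}

```text
time_s: 31.3
tool_pos: [0.5057, -0.2555, 0.1332]
tool_rot: [[-1.0, 0.015, 0.0], [0.015, 1.0, 0.0], [-0.0, 0.0, -1.0]]
force: [0.1, 0.5, -0.6]
grip_width: 0.0549
finger_force: 24.1
```

>>> {"op": "servo_tool", "data": {"commands": [0, 0, 0.4, 0, 0, 0, 0.45, 0, 0, 0.4, 0, 0, 0, 0.45, 0, 0, 0, 0, 0, 0, 0.45]}}

```text
time_s: 31.68
tool_pos: [0.5055, -0.2554, 0.125]
tool_rot: [[-1.0, 0.015, -0.0], [0.015, 1.0, 0.0], [0.0, 0.0, -1.0]]
force: [0.3, -0.7, -1.2]
grip_width: 0.0548
finger_force: 24.1
```

>>> {"op": "servo_tool", "data": {"commands": [0, 0, 0.8, 0, 0, 0, 0.45, 0, 0, 0.9, 0, 0, 0, 0.45, 0, 0, 0.9, 0, 0, 0, 0.45, 0, 0, 0.8, 0, 0, 0, 0.45, 0, 0, 0.3, 0, 0, 0, 0.45, 0, 0, 0, 0, 0, 0, 0.45, 0, 0, 0, 0, 0, 0, 0.45]}}

```text
time_s: 32.55
tool_pos: [0.5062, -0.2557, 0.0889]
tool_rot: [[-1.0, 0.015, 0.002], [0.015, 1.0, -0.0], [-0.002, -0.0, -1.0]]
force: [-0.1, 1.0, -2.4]
grip_width: 0.0549
finger_force: 24.1
```

>>> {"op": "servo_tool", "data": {"commands": [0, 0, 0.2, 0, 0, 0, 0.45, 0, 0, 0, 0, 0, 0, 0.45, 0, 0, 0, 0, 0, 0, 0.45]}}

```text
time_s: 32.92
tool_pos: [0.506, -0.2556, 0.0867]
tool_rot: [[-1.0, 0.015, 0.001], [0.015, 1.0, -0.0], [-0.001, -0.0, -1.0]]
force: [-0.7, -0.2, -1.7]
grip_width: 0.0546
finger_force: 24.1
```

>>> {"op": "servo_tool", "data": {"commands": [0, 0, 0.15, 0, 0, 0, 0.45, 0, 0, 0, 0, 0, 0, 0.45, 0, 0, 0, 0, 0, 0, 0.45]}}

```text
time_s: 33.3
tool_pos: [0.5059, -0.2555, 0.0851]
tool_rot: [[-1.0, 0.015, 0.001], [0.015, 1.0, -0.0], [-0.001, -0.0, -1.0]]
force: [-0.1, 0.4, -1.7]
grip_width: 0.0548
finger_force: 24.1
```

>>> {"op": "servo_tool", "data": {"commands": [0, 0, 0.15, 0, 0, 0, 0.45, 0, 0, 0, 0, 0, 0, 0.45, 0, 0, 0, 0, 0, 0, 0.45]}}

```text
time_s: 33.67
tool_pos: [0.5059, -0.2556, 0.0836]
tool_rot: [[-1.0, 0.015, 0.001], [0.015, 1.0, -0.0], [-0.001, -0.0, -1.0]]
force: [-0.2, 0.2, -1.8]
grip_width: 0.0548
finger_force: 24.1
```

>>> {"op": "servo_tool", "data": {"commands": [0, 0, 0.12, 0, 0, 0, 0.45, 0, 0, 0, 0, 0, 0, 0.45, 0, 0, 0, 0, 0, 0, 0.45]}}

```text
time_s: 34.05
tool_pos: [0.5059, -0.2556, 0.0824]
tool_rot: [[-1.0, 0.015, 0.001], [0.015, 1.0, -0.0], [-0.001, -0.0, -1.0]]
force: [-0.3, -0.7, -2.8]
grip_width: 0.0545
finger_force: 24.1
```

>>> {"op": "servo_tool", "data": {"commands": [0, 0, 0.1, 0, 0, 0, 0.45, 0, 0, 0, 0, 0, 0, 0.45, 0, 0, 0, 0, 0, 0, 0.45]}}

```text
time_s: 34.42
tool_pos: [0.5061, -0.2556, 0.0822]
tool_rot: [[-1.0, 0.015, 0.002], [0.015, 1.0, -0.0], [-0.002, -0.0, -1.0]]
force: [-1.6, 1.8, 4.9]
grip_width: 0.0547
finger_force: 24.6
```

>>> {"op": "servo_tool", "data": {"commands": [0, 0, 0.1, 0, 0, 0, 0.45, 0, 0, 0, 0, 0, 0, 0.45, 0, 0, 0, 0, 0, 0, 0.45]}}

```text
time_s: 34.8
tool_pos: [0.5061, -0.2556, 0.0822]
tool_rot: [[-1.0, 0.015, 0.002], [0.015, 1.0, -0.001], [-0.002, -0.001, -1.0]]
force: [-3.8, 2.7, 10.5]
grip_width: 0.0547
finger_force: 25.1
```

Seated at TCP z = 0.0822, the same height as at pickup. I'll unload, open and lift.

>>> {"op": "servo_tool", "data": {"commands": [0, 0, -0.1, 0, 0, 0, 0.4, 0, 0, 0, 0, 0, 0, 0.3, 0, 0, 0, 0, 0, 0, 0.2, 0, 0, 0, 0, 0, 0, 0, 0, 0, 0, 0, 0, 0, 0, 0, 0, 0, 0, 0, 0, 0, 0, 0, -1, 0, 0, 0, 0, 0, 0, -2, 0, 0, 0, 0, 0, 0, -4, 0, 0, 0, 0, 0, 0, -5, 0, 0, 0, 0, 0, 0, -4, 0, 0, 0, 0, 0, 0, 0, 0, 0, 0, 0]}}

```text
time_s: 36.3
tool_pos: [0.5079, -0.2566, 0.2466]
tool_rot: [[-1.0, 0.015, 0.009], [0.015, 1.0, -0.004], [-0.01, -0.004, -1.0]]
force: [-0.2, -0.3, -0.4]
grip_width: 0.0853
finger_force: 0.0
```

```bash
python3 - <<'E'
from st import *
print(robot.read_state()["time_s"],robot.read_state()["tool_pos"])
for n,ks in(("wrist",("pliers","pliers_stand")),("scene",("pliers","ring","stage")),("top",("pliers","ring"))):
    d=robot.grab_frame(n); pickle.dump(d,open("e_"+n+".pkl","wb")); cv2.imwrite(f"pics/e_{n}.png",d["frame"])
    for k in ks:
        for b in robot.boxes_of(d,k): print(n,k,np.round(b["xy"]),round(b["p"],2),np.round(at(d,b["xy"],.09),3))
d=pickle.load(open("e_wrist.pkl","rb")); hsv=cv2.cvtColor(d["frame"],cv2.COLOR_BGR2HSV)
m=(((hsv[...,0]<6)|(hsv[...,0]>173))&(hsv[...,1]>150)&(hsv[...,2]>40)).astype(np.uint8)
o=np.zeros_like(m)
for s in(1,-1):
    hull(o,d,np.array([(.5065+a,-.2555+b,z) for a in(-.013,.013) for b in(s*.028,s*.022) for z in(.06,.116)]),1)
print("pliers upright IoU",(o&m).sum()/(o|m).sum(),"red mean",np.argwhere(m).mean(0)[::-1],"model",np.argwhere(o).mean(0)[::-1])
d=pickle.load(open("e_scene.pkl","rb"));hsv=cv2.cvtColor(d["frame"],cv2.COLOR_BGR2HSV)
for r in range(196,262): print(r,"".join(("O" if 4<=h<=16 and s>150 else "Y" if 17<=h<=30 and s>110 else " .:-=+*#%@"[9-min(9,v//25)]) for h,s,v in hsv[r,255:325].astype(int)))
E
```

```text
36.3 [ 0.50793462 -0.25663731  0.24662673]
wrist pliers [282. 181.] 0.88 [ 0.503 -0.254  0.09 ]
wrist pliers_stand [170. 147.] 0.9 [ 0.468 -0.359  0.09 ]
wrist pliers_stand [275.  57.] 0.8 [ 0.392 -0.258  0.09 ]
wrist pliers_stand [122. 250.] 0.74 [ 0.575 -0.424  0.09 ]
wrist pliers_stand [281. 162.] 0.7 [ 0.483 -0.254  0.09 ]
scene pliers [194. 219.] 0.66 [ 0.515 -0.252  0.09 ]
scene ring [285. 226.] 0.54 [ 0.606 -0.062  0.09 ]
scene ring [280. 222.] 0.3 [ 0.593 -0.069  0.09 ]
scene stage [288. 235.] 0.72 [ 0.633 -0.065  0.09 ]
pliers upright IoU 0.4717285945072698 red mean [323.0811359  262.38843813] model [279.48086124 186.03229665]
196 ++++++++==--=-=-===--==--==-===--------------=====--------------------
197 +++++=++==---=-===--=======---------==--------=-=-===-------==--------
198 =+++++++=-====--=-=====--=-----=---====-----------===------==---------
199 ==++++++========-=======-----------====-------------=-----=------=-==-
200 ===++++===-====-=--====-----=--==-=======------=--------=---=-========
201 ++++++++=---===-=---==-=----=====-----=====--==-------====-----=======
202 ++
[... 3793 characters left out ...]
+##+=---=----=*####*+++==
253 ----=-=----==-=-==-::::-+#*=----+#%%%#%*-:--+*#+-----------=+*++=====-
254 =-=-===-------===-::::-=*##+=----=*#%%#=-:-=*#+=----=------====----===
255 =--==---------==-::::-=+#%%#*+=----=++=---=*#*=------------==---------
256 ---==--------==-::::-=+##%%%%#*=---------=+#*+=------------===-----=--
257 ------------==-::::-=+*****##%#*+=-------+#*+=-------------------===--
258 ------------=-::::--+**+===+*#%%#*=-----+*#+=---===-----------=---=---
259 -------==--=+=:::--=*#*+===-=##%%#*+=--=*#*+=-=--==---===-====----=---
260 -===-----=-=**=---=*##++==--=+*##%%#*++*#*+==-----=---==---=-----=----
261 -=---------=*##*==*#%*=+==----=+*#%%####*+=--=------------------------
```

```bash
python3 - <<'E'
from st import *
for n in("scene","e_scene"):
    d,m=load(n); ys,xs=np.nonzero(m); print(n,"orange rows",ys.min(),ys.max(),"cols",xs.min(),xs.max(), [int(ys[xs==c].max()) for c in(280,284,288,292,296)],[int(ys[xs==c].min()) for c in(276,278,298,300)])
    for h in(.093,.087): q=proj(d,circ(.5886,-.048,h,.033)); print("  pred",h,q[:,1].min().round(1),q[:,1].max().round(1))
d=pickle.load(open("e_wrist.pkl","rb")); hsv=cv2.cvtColor(d["frame"],cv2.COLOR_BGR2HSV)
m=(((hsv[...,0]<6)|(hsv[...,0]>173))&(hsv[...,1]>150)&(hsv[...,2]>40)).astype(np.uint8); m[240:]=0;m[:,:230]=0;m[:,330:]=0;m[:120]=0
best=(0,)
for x in np.arange(.498,.516,.001):
  for y in np.arange(-.262,-.248,.001):
    o=np.zeros_like(m)
    for s in(1,-1): hull(o,d,np.array([(x+a,y+b,z) for a in(-.013,.013) for b in(s*.028,s*.022) for z in(.06,.116)]),1)
    i=(o&m).sum()/(o|m).sum(); best=max(best,(i,x,y))
print(best)
E
```

```text
scene orange rows 208 241 cols 272 302 [237, 238, 240, 228, 227] [211, 209, 209, 212]
  pred 0.093 204.8 229.0
  pred 0.087 206.2 230.4
e_scene orange rows 209 240 cols 274 302 [228, 230, 230, 229, 228] [212, 210, 210, 213]
  pred 0.093 204.8 229.0
  pred 0.087 206.2 230.4
(np.float64(0.6939010356731876), np.float64(0.508), np.float64(-0.254))
```

```bash
python3 -c "
from plant import robot
print(robot.hand_in())"
```

```text
the job is handed in; nothing more can be done
None
```

I handed the job in at about 36.5 s. The measurements show the ring contracted in the spindle groove with the collar held about 5 mm down, and the pliers upright in their wooden stand. I moved nothing else on the bench, and the hand-in returned no verdict.

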